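# Set the quick-release of a tailstock

### The job

The tailstock of the bench-centre fixture is loose. Flip its red quick-release lever fully up, slide the tailstock along until the black tube is held between it and the headstock without play, and turn the round nut so that the lever will begin to bite about a third of the way down. Then flip the lever fully closed, leaving the tube clamped lengthwise in its V-block, and do not disturb the other things on the desk.

Things in the scene. Friction and masses are not known exactly. Their poses are not given: they have to be found in the camera images.
- fixture: Bench-centre fixture fixed to the desk: aluminium rail 44 mm wide on a black foot. Origin on the desk under the rail's centre line, below the tailstock's home place; y runs along the rail to the headstock, x across it to the lever side, z up. The rail reaches from y = -0.10 to 0.255, its top is z = 0.020. Grey headstock block: 64 mm wide, y 0.219 to 0.253, top z = 0.086.
- head_face (a point): Centre of the headstock's fixed steel face (32 mm disc), against which the fat end of the tube must rest; in the fixture's frame y = 0.215, z = 0.055. Fixture's axes.
- v_block (a point): Middle of the V-block's upper rim, which carries the tube with its axis 55 mm above the desk: 90 mm long, 60 mm wide, rim 55 mm above the desk. Fixture's axes.
- tube: Black camera adaptor tube, 155 mm long, 33 mm thick (about 25 mm over the last 42 mm at the tailstock end), 0.2 to 0.33 kg, lying loose in the V-block along the rail, short of the headstock. Origin midway along it, 16 mm below its axis; +y runs along it towards the headstock. A push of about 2 to 5 N slides it lengthwise.
- tube_end (a point): Centre of the tube's fat end, which faces the headstock.
- tailstock (a joint): Position of the grey tailstock along the rail in m, positive towards the headstock: about 0.000 when it holds the tube hard against the headstock, -0.06 fully back. While the clamp is slack it slides with about 3 N of friction (plus the tube's) and stays where it is left. Its push plate, tip, nut and lever travel with it.
- tail_tip (a point): Centre of the front of the tailstock's rubber tip (20 mm disc, 55 mm above the desk), which pushes the thin end of the tube. Fixture's axes.
- push_plate (a point): Middle of the rear face of the tailstock's upright aluminium push plate (56 mm wide across the rail, 7 mm thick, from 32 to 92 mm above the desk), 17 mm below its upper edge. The rail behind it is clear. Pushing it towards the fixture's +y slides the tailstock home. Fixture's axes.
- lever (a joint): Angle of the red cam lever in rad: 0 = fully closed (level, pointing to the fixture's +x), 1.2 = fully open (steeply up, at its stop). It stays where it is left; the cam is over centre below about 0.12, so pressed down to its stop it holds itself closed under tension. Closing it moves the clamp shoe 5 mm down.
- lever_pivot (a point): Point on the lever's hinge axis (parallel to the rail), 48 to 58 mm above the desk (it goes down with the nut, 3.3 mm per rad); fixture's axes: opening lifts the lever from +x towards +z.
- lever_grip (a point): Centre of the red cross grip at the end of the lever: a cylinder 22 mm thick and 26 mm long, axis parallel to the rail, 90 mm from the pivot (at its height when closed, 84 mm higher when open). It can be gripped from above by its flat ends, fingers closing along the rail (it turns between them), or pushed by closed fingertips. With the nut set right it takes about 2 to 4 N to close.
- nut_grip (a point): Centre of the black round knurled adjusting nut: 46 mm across, 30 mm tall (97 to 127 mm above the desk), axis vertical, on the tailstock's -x side. This point does not turn with it; any grip direction will do. Clockwise seen from above tightens. Free, it takes about 0.4 N m to turn. Its starting angle varies and is slack: even with the lever closed the clamp does not bite.
- shoe_point (a point): Clamp shoe, hidden between tailstock and rail (point on the rail under the tailstock). The nut lowers it 3.3 mm per rad. With the lever fully open it touches the rail after 1.65 to 3.5 rad of tightening; from there the nut's torque rises by about 0.35 N m per rad. Turning back about 0.95 rad (0.75 to 1.15) from first touch is the right setting: the lever then bites about a third of the way down.
- carton: Bystander: small upright carton, 37x50x72 mm. Origin at the centre of its underside. Leave alone.
- case: Bystander: black round objective case, 37 mm across, 48 mm tall. Origin at the centre of its underside. Leave alone.
- fibre: Bystander: small flat carton, 63x90x30 mm. Origin at the centre of its underside. Leave alone.
- tape: Bystander: roll of tape, 64 mm across, 19 mm high. Origin at the centre of its underside. Leave alone.

How it is judged:
By the outcome, as a careful person would: the job done as asked, in the order asked, and still so for the second after the job is handed in, with the robot touching nothing.
It also fails if it takes over 72 s, if anything falls off the work surface, if the arm or the gripper's body presses on something with over 40 N, if the wrist force passes 120 N, or if a joint passes its speed limit or range.

### The arm

A 6-joint arm with a two-finger parallel gripper is mounted at the origin on a cart in front of the work surface, level with it; the furniture and walls round the work are solid. World frame = base frame: x ahead of the robot, y to its left, z up, the work surface at z = 0. Lengths are in m, angles in rad, forces in N, time in s.
With the tool pointing down it reaches from about 0.275 to 0.975 m from the base axis. Payload 8.4 kg.
Tool frame: the origin (TCP) lies midway between the tips of the shut fingers; the grasp point (between the pads) lies 19 mm behind it; z points along the fingers, y is the line along which they close (so a half turn about z gives the same grasp; the last joint's range is limited). The gripper opens to 92 mm and grips with 3 to 60 N. Pads are 20 mm wide; open, the fingers measure 128 mm over their backs; the gripper's body (75 mm by 189 mm) begins 69 mm behind the grasp point.
Start: joints at [-0.002, 0.353, 1.633, -0, 1.155, -0.002], TCP at [0.625, -0, 0.187] pointing down, gripper open.
Joint ranges: [-2.63, 2.63], [-0.92, 2.1], [0.06, 2.66], [-1.3, 4.44], [0, 2.69], [-3.02, 3.02]. Speed limits (rad/s): [2.22, 2.22, 2.79, 3.14, 3.14, 3.14].

### API

Orientations are given as a unit quaternion [w, x, y, z].
In Python, from station import monitor, grab_frame, calibration, job, recognise, silhouettes, spot_point gives the robot as it stands. The module is installed in compiled form; this text tells all that it offers.
- The arm moves only by the tool apply_moves, never from a script. Its argument "moves" is a list of rows, each an object with "slide": the shift along the tool's x, y, z in mm, a list of three; "spin": the turn about the tool's z in rad; "jaw": the finger opening in mm, from 0 to 91.9. A call has 1 to 5 rows; each row is the pose to reach, as a shift and turn from the pose commanded when the call began, along the tool's axes at that moment; what a row does not reach only later rows make up. A row lasts 1/12 s, in which the tool goes at most 41.7 mm and 7.16 degrees, less where a joint would pass 70% of its speed; a pose out of reach is approached as far as the arm can. A call with a gripper value outside its range is refused whole. The fingers move at their own pace and stop on an object; "grip_force" is the grip in N (left out, the last holds). Time passes only in rows, so rows that repeat a pose let the fingers close. It gives the time, the measured TCP pose, the force, the opening and the grip force at its end, in the units of the state.
- monitor.read_state(): the state, without advancing time (a new reading comes with each control period).
- grab_frame(name): name is "scene" or "side" or "wrist"; returns the picture (384x512x3 uint8, red, green, blue); there is no depth.
- calibration(name): a dict with "fx", "fy", "cx", "cy" (pixels), "position" and "orientation" of the camera in the world. Camera axes: x right, y down, z forward; pixel columns grow to the right and rows downward; lengths in m; the calibration is good to about 2 mm. The wrist camera is an equidistant fisheye: a pixel r from the principal point sees the ray r / f radians off the axis. A picture is of the moment at which its call begins: read the wrist's pose just before it. calibration takes no time and is no camera call; for the wrist camera it gives the pose at the moment of the call.
- job.sign_off(): hands the job in; it is judged then, once.
Trained networks look in the newest picture that a camera, given by its name, has taken for a name from the list of things; names that differ only in an ending like _2 or _b are one class to them, and where a whole thing is asked for, a point or a joint stands for the part that bears it (a point fixed in the world has none). Each returns a list of dicts, best first, with "score" (0 to 1); they miss things now and then, are a little off and sometimes report something else, mostly with a low value. They report only what shows in the picture. A call takes as long as a camera call.
- recognise(target, camera): "location" ([x, y, z] in m, in world coordinates, good to about 4 mm: the middle of the surface that is visible of it).
- silhouettes(target, camera): "mask" (384x512 bool, what is visible of it).
- spot_point(target, camera): "location" ([x, y, z] in m, in world coordinates, good to about 4 mm: a listed point, or the origin of a listed thing).
The state is a dict: "time_s": time; "joint_pos": joint angles; "joint_vel": joint speeds; "tau": joint torques, N m; "tcp_pos": TCP position; "eef_rot": TCP orientation; "contact_force": force on the tool from outside, world axes, zero at the start; "ft_torque": the same for the moment, N m; "gripper_width": finger opening in m; "finger_force": force on a finger pad.
Only numpy, scipy, OpenCV 4.12 (cv2) and the standard library are available. Lean on these libraries where they do the work, as an engineer would, in place of code of your own. Each camera call takes 0.05 s, during which the arm holds its last target. There are 200 camera calls.

## Working session

There is one attempt and no reset: what is moved stays moved. The work goes in short steps, Python scripts to look and compute and a tool call to move; the robot and the scene stay as the last step left them, time stands still between calls to the robot, and variables do not carry over. Pictures are saved under pics/ and viewed, at most 10 in all, crops included, and the job is handed in when it is done.

Besides the shell and the picture viewer there is one more tool, called after ">>>" as name([rows], argument=value, ...), one row to a line, values as JSON. apply_moves: Moves the arm, as the interface text tells. Its arguments: {"type":"object","properties":{"moves":{"type":"array"},"grip_force":{"type":"number"}},"required":["moves"]}

```bash
mkdir -p pics; python3 - <<'E'
from station import *
import cv2,numpy as np
ims=[]
for c in("scene","side"):
    im=grab_frame(c); cv2.imwrite(f"pics/{c}0.png",im[:,:,::-1])
    for n in ["fixture","head_face","v_block","tube_end","tail_tip","push_plate","lever_pivot","lever_grip","nut_grip"]:
        r=spot_point(n,c)
        print(c,n,[(np.round(q["location"],4).tolist(),round(q["score"],2)) for q in r[:2]])
    k=calibration(c);print({a:np.round(b,3).tolist() for a,b in k.items()})
s=monitor.read_state();print(s["time_s"],s["eef_rot"],s["tcp_pos"],s["gripper_width"])
E
```

```text
scene fixture [([0.5115, 0.1293, 0.0018], 0.92), ([0.7782, 0.157, 0.0039], 0.17)]
scene head_face [([0.4965, 0.3464, 0.0581], 0.97), ([0.6471, 0.0965, 0.0632], 0.16)]
scene v_block [([0.5042, 0.2649, 0.0568], 0.96)]
scene tube_end [([0.5031, 0.3336, 0.0523], 0.85)]
scene tail_tip [([0.5151, 0.147, 0.0538], 0.91)]
scene push_plate [([0.4752, 0.0862, 0.1137], 0.66), ([0.522, 0.022, 0.0749], 0.56)]
scene lever_pivot [([0.5533, 0.0858, 0.0578], 0.84), ([0.5124, 0.1272, 0.0014], 0.22)]
scene lever_grip [([0.6466, 0.0991, 0.0637], 0.73)]
scene nut_grip [([0.475, 0.0898, 0.1098], 0.63), ([0.5523, 0.0898, 0.056], 0.52)]
{'fx': 432.864, 'fy': 432.864, 'cx': 263.52, 'cy': 193.475, 'position': [0.085, 0.9, 0.606], 'orientation': [0.147, -0.251, 0.817, -0.499]}
side fixture [([0.5159, 0.1288, -0.0003], 0.61), ([0.5039, 0.3315, 0.0548], 0.27)]
side head_face [([0.4957, 0.3472, 0.0529], 0.87)]
side v_block [([0.5079, 0.2689, 0.0569], 0.79)]
side tube_end [([0.5031, 0.3352, 0.055], 0.79)]
side tail_tip [([0.5183, 0.15, 0.0523], 0.56), ([0.441, -0.1397, 0.0002], 0.56)]
side push_plate [([0.5246, 0.0253, 0.0768], 0.98)]
side lever_pivot [([0.5573, 0.0901, 0.0565], 0.72)]
side lever_grip [([0.6511, 0.1011, 0.065], 0.56)]
side nut_grip [([0.476, 0.0866, 0.1146], 0.67)]
{'fx': 365.746, 'fy': 365.746, 'cx': 259.683, 'cy': 197.222, 'position': [1.195, -0.318, 0.906], 'orientation': [-0.323, 0.825, 0.431, -0.17]}
1.0 [ 3.16243870e-06  7.07097767e-01  7.07115795e-01 -1.00789868e-05] [ 6.24993427e-01 -1.96139059e-06  1.86900281e-01] 0.09195579038082419
```

View pics/scene0.png

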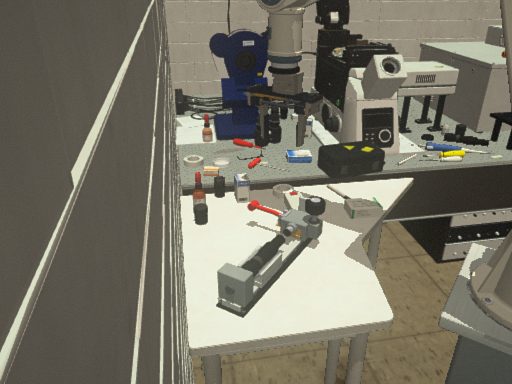

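View pics/side0.png

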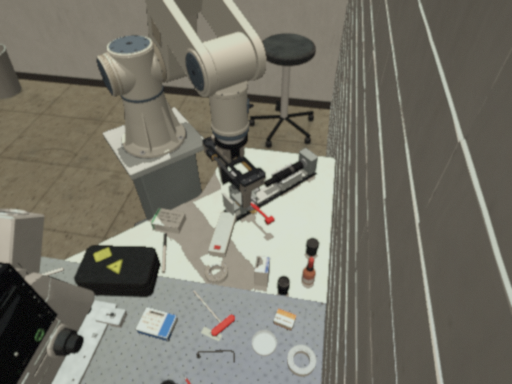

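```bash
python3 - <<'E'
from station import *
import numpy as np
for n in ["carton","case","fibre","tape"]:
  for c in("scene","side"):
    print(c,n,[(np.round(q["location"],3).tolist(),round(q["score"],2)) for q in spot_point(n,c)[:2]])
E
```

```text
scene carton [([0.76, -0.009, -0.005], 0.92)]
side carton [([0.763, -0.01, 0.002], 0.87)]
scene case [([0.779, 0.16, 0.003], 0.62)]
side case [([0.772, 0.157, -0.0], 0.49)]
scene fibre [([0.437, -0.139, 0.003], 0.57)]
side fibre [([0.523, 0.024, 0.077], 0.66), ([0.439, -0.137, -0.003], 0.59)]
scene tape [([0.778, 0.159, 0.002], 0.65), ([0.681, -0.111, 0.001], 0.55)]
side tape [([0.678, -0.11, 0.001], 0.89)]
```

>>> apply_moves([
  {"slide": [20, 5, 0], "spin": 0.12, "jaw": 60},
  {"slide": [40, 10, 0], "spin": 0.25, "jaw": 60},
  {"slide": [60, 15, 0], "spin": 0.37, "jaw": 60},
  {"slide": [80, 20, 0], "spin": 0.5, "jaw": 60},
  {"slide": [100, 25, 0], "spin": 0.62, "jaw": 60},
], grip_force=20)

```text
time_s: 1.82
tcp_pos: [0.6502, 0.1009, 0.1869]
eef_rot: [0.0, 0.891, 0.455, 0.0]
contact_force: [-0.7, 0.8, 0.1]
gripper_width: 0.0617
finger_force: 0.0
```

>>> apply_moves([
  {"slide": [0, 0, 0], "spin": 0.12, "jaw": 60},
  {"slide": [0, 0, 0], "spin": 0.24, "jaw": 60},
  {"slide": [0, 0, 0], "spin": 0.36, "jaw": 60},
  {"slide": [0, 0, 0], "spin": 0.48, "jaw": 60},
  {"slide": [0, 0, 0], "spin": 0.6, "jaw": 60},
])

```text
time_s: 2.23
tcp_pos: [0.65, 0.1001, 0.1868]
eef_rot: [0.0, 0.985, 0.172, -0.0]
contact_force: [0.6, 0.1, 0.3]
gripper_width: 0.0602
finger_force: 0.0
```

>>> apply_moves([
  {"slide": [0, 0, 0], "spin": 0.12, "jaw": 60},
  {"slide": [0, 0, 0], "spin": 0.24, "jaw": 60},
  {"slide": [0, 0, 0], "spin": 0.265, "jaw": 60},
  {"slide": [0, 0, 0], "spin": 0.265, "jaw": 60},
])

```text
time_s: 2.57
tcp_pos: [0.6499, 0.1, 0.1868]
eef_rot: [0.0, 0.999, 0.044, -0.0]
contact_force: [-0.2, -0.3, -0.7]
gripper_width: 0.0602
finger_force: 0.0
```

```bash
python3 - <<'E'
from station import *
import numpy as np,cv2
s=monitor.read_state();print(s["tcp_pos"],s["eef_rot"],s["joint_pos"])
for c in("wrist","side","scene"):
    im=grab_frame(c)
    if c=="wrist": cv2.imwrite("pics/w1.png",im[:,:,::-1])
    for n in ["lever_grip","lever_pivot","nut_grip","push_plate"]:
        print(c,n,[(np.round(q["location"],4).tolist(),round(q["score"],2)) for q in spot_point(n,c)[:2]])
E
```

```text
[0.64994533 0.09999729 0.18683912] [ 9.64609298e-06  9.99048325e-01  4.36169680e-02 -6.51477740e-05] [ 1.50379969e-01  4.03382298e-01  1.55863776e+00 -5.73268667e-06
  1.17970421e+00  1.63391686e+00]
wrist lever_grip [([0.6471, 0.0952, 0.0621], 0.9)]
wrist lever_pivot [([0.5185, 0.1309, 0.0013], 0.67), ([0.5563, 0.0912, 0.0551], 0.57)]
wrist nut_grip [([0.4727, 0.0891, 0.1128], 0.69)]
wrist push_plate [([0.5235, 0.0252, 0.0698], 0.67)]
side lever_grip [([0.6513, 0.0982, 0.0624], 0.65), ([0.7633, -0.0116, 0.0004], 0.57)]
side lever_pivot [([0.5546, 0.0862, 0.0542], 0.55)]
side nut_grip [([0.4764, 0.0864, 0.1106], 0.84), ([0.6507, 0.0948, 0.0621], 0.63)]
side push_plate [([0.5254, 0.025, 0.074], 0.81)]
scene lever_grip [([0.6478, 0.0981, 0.0626], 0.5)]
scene lever_pivot [([0.553, 0.0904, 0.0541], 0.72)]
scene nut_grip [([0.4757, 0.087, 0.1115], 0.89), ([0.5165, 0.1483, 0.0527], 0.61)]
scene push_plate [([0.5206, 0.0234, 0.0768], 0.9), ([0.5048, 0.264, 0.0555], 0.25)]
```

View pics/w1.png

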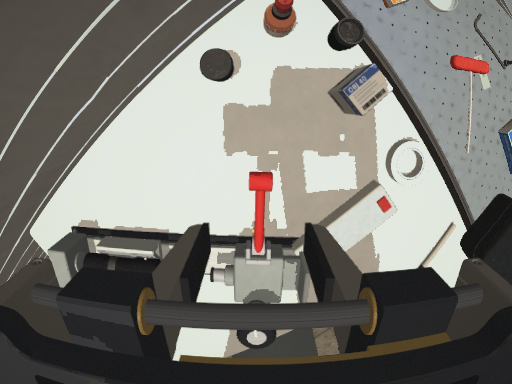

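>>> apply_moves([
  {"slide": [-1, 3, 36], "spin": 0, "jaw": 60},
  {"slide": [-1, 3, 72], "spin": 0, "jaw": 60},
  {"slide": [-1, 3, 108], "spin": 0, "jaw": 60},
  {"slide": [-1, 3, 130], "spin": 0, "jaw": 60},
  {"slide": [-1, 3, 142], "spin": 0, "jaw": 60},
])

```text
time_s: 3.73
tcp_pos: [0.6471, 0.0966, 0.0415]
eef_rot: [0.0, 0.999, 0.043, -0.002]
contact_force: [0.3, -0.4, -0.3]
gripper_width: 0.0599
finger_force: 0.0
```

>>> apply_moves([
  {"slide": [0, 0, 0], "spin": 0, "jaw": 40},
  {"slide": [0, 0, 0], "spin": 0, "jaw": 25},
  {"slide": [0, 0, 0], "spin": 0, "jaw": 20},
  {"slide": [0, 0, 0], "spin": 0, "jaw": 20},
], grip_force=10)

```text
time_s: 4.07
tcp_pos: [0.6508, 0.0972, 0.047]
eef_rot: [-0.0, 0.999, 0.043, 0.002]
contact_force: [0.6, -0.0, 0.4]
gripper_width: 0.0358
finger_force: 0.0
```

>>> apply_moves([
  {"slide": [0, 0, 0], "spin": 0, "jaw": 20},
  {"slide": [0, 0, 0], "spin": 0, "jaw": 20},
  {"slide": [0, 0, 0], "spin": 0, "jaw": 20},
], grip_force=12)

```text
time_s: 4.32
tcp_pos: [0.65, 0.0969, 0.0459]
eef_rot: [-0.0, 0.999, 0.043, 0.001]
contact_force: [1.3, -0.4, 0.9]
gripper_width: 0.0201
finger_force: 0.9
```

```bash
python3 - <<'E'
from station import *
import numpy as np,cv2
s=monitor.read_state();print(s["tcp_pos"],s["gripper_width"],s["finger_force"])
im=grab_frame("wrist");cv2.imwrite("pics/w2.png",im[:,:,::-1])
im=grab_frame("side");cv2.imwrite("pics/s2.png",cv2.resize(im[130:260,190:320,::-1],(600,600),interpolation=3))
for c in("wrist","side"):
    for n in ["lever_grip"]:
        print(c,n,[(np.round(q["location"],4).tolist(),round(q["score"],2)) for q in spot_point(n,c)[:2]])
E
```

```text
[0.64997226 0.09693631 0.04590086] 0.020144083209390734 0.8584863847139701
wrist lever_grip [([0.647, 0.0927, 0.0669], 0.81)]
side lever_grip [([0.6503, 0.0979, 0.0617], 0.37)]
```

View pics/w2.png

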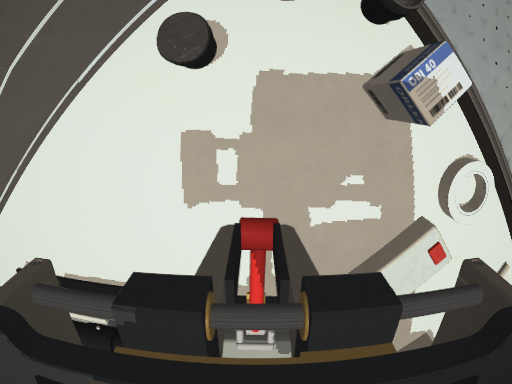

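View pics/s2.png

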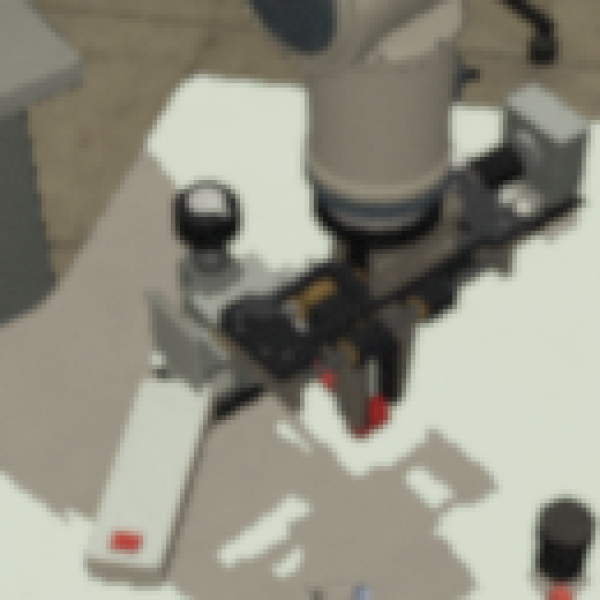

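>>> apply_moves([
  {"slide": [0, 0, 0], "spin": 0, "jaw": 10},
  {"slide": [0, 0, 0], "spin": 0, "jaw": 10},
  {"slide": [0, 0, 0], "spin": 0, "jaw": 10},
], grip_force=12)

```text
time_s: 4.77
tcp_pos: [0.6491, 0.0969, 0.0448]
eef_rot: [-0.0, 0.999, 0.043, -0.0]
contact_force: [-0.1, -0.0, 1.3]
gripper_width: 0.01
finger_force: 0.8
```

```bash
cat >h.py <<'E'
from station import *
import numpy as np,cv2
from scipy.spatial.transform import Rotation as R
from scipy.optimize import least_squares
def proj(k,p):
    q=np.array(k["orientation"]);r=R.from_quat(q[[1,2,3,0]])
    v=r.inv().apply(np.array(p)-k["position"])
    return np.array([k["cx"]+k["fx"]*v[0]/v[2],k["cy"]+k["fy"]*v[1]/v[2]])
def projw(k,p):
    q=np.array(k["orientation"]);r=R.from_quat(q[[1,2,3,0]])
    v=r.inv().apply(np.array(p)-k["position"]);n=np.hypot(v[0],v[1]);t=np.arctan2(n,v[2])
    return np.array([k["cx"]+k["fx"]*t*v[0]/n,k["cy"]+k["fy"]*t*v[1]/n])
E
python3 - <<'E'
from h import *
s=monitor.read_state();t=s["tcp_pos"]
im=grab_frame("wrist");k=calibration("wrist")
print({a:np.round(b,3).tolist() for a,b in k.items()})
for p in ([.649,.097,.0625],[.665,.098,.0625],[.649,.097,.02],t,np.array(t)+[0,0,.019]): print(p,projw(k,p).round(0))
m=cv2.inRange(im,(110,0,0),(255,60,60)); 
n,l,st,c=cv2.connectedComponentsWithStats(m);print(st[1:][st[1:,4]>15],c[1:][st[1:,4]>15])
cv2.imwrite("pics/w3.png",cv2.resize(im[180:340,160:360,::-1],(750,600),interpolation=3))
E
```

```text
{'fx': 297.319, 'fy': 297.319, 'cx': 256.612, 'cy': 191.334, 'position': [0.73, 0.105, 0.243], 'orientation': [0.107, 0.729, -0.669, -0.097]}
[0.649, 0.097, 0.0625] [258. 231.]
[0.665, 0.098, 0.0625] [258. 209.]
[0.649, 0.097, 0.02] [258. 209.]
[0.64905374 0.09694754 0.04477094] [258. 221.]
[0.64905374 0.09694754 0.06377094] [258. 232.]
[[ 240  218   39   86 1295]
 [ 430  243   17   21  177]] [[256.80617761 257.86100386]
 [437.95480226 252.8079096 ]]
```

View pics/w3.png

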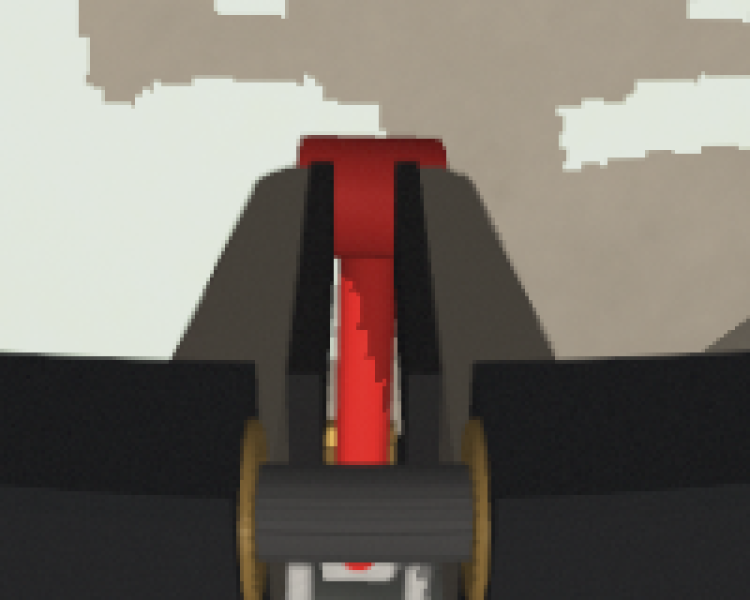

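```bash
python3 - <<'E'
from h import *
def blobs(im):
    h=cv2.cvtColor(im,cv2.COLOR_BGR2HSV);m=cv2.inRange(h,(0,170,90),(6,255,255))|cv2.inRange(h,(174,170,90),(180,255,255))
    n,l,st,c=cv2.connectedComponentsWithStats(m);return [(st[i].tolist(),c[i].round(1).tolist()) for i in range(1,n) if st[i,4]>8]
for c in("scene","side"):
    k=calibration(c);b=blobs(cv2.imread(f"pics/{c}0.png"))
    print(c,b); 
    for p in ([.649,.097,.0625],[.6394,.097,.04],[.555,.089,.055]): print(p,proj(k,p).round(1))
    grab_frame(c)
    for n in("lever_grip","lever"):
        for q in silhouettes(n,c)[:1]:
            y,x=np.nonzero(q["mask"]);print(n,q["score"],x.min(),x.max(),y.min(),y.max(),x.mean(),y.mean())
for c in ("side","scene"):
    im=grab_frame(c);u=proj(calibration(c),[.649,.097,.06]).astype(int);print(u)
    cv2.imwrite(f"pics/{c}4.png",cv2.resize(im[u[1]-40:u[1]+40,u[0]-40:u[0]+40,::-1],(400,400),interpolation=3))
a=np.hstack([cv2.imread("pics/side4.png"),cv2.imread("pics/scene4.png")]);cv2.imwrite("pics/both4.png",a)
E
```

```text
scene [([234, 139, 19, 8, 81], [242.2, 142.3]), ([249, 158, 11, 10, 53], [253.7, 162.4]), ([291, 192, 6, 2, 10], [293.5, 192.6]), ([250, 200, 29, 15, 97], [262.1, 207.0])]
[0.649, 0.097, 0.0625] [252.5 205.7]
[0.6394, 0.097, 0.04] [255.5 214.3]
[0.555, 0.089, 0.055] [285.  217.4]
lever_grip 0.69 248 278 202 215 262.04597701149424 208.95977011494253
lever 0.6 343 382 197 218 362.37130801687766 207.44866385372714
side [([252, 205, 7, 5, 16], [255.4, 207.2]), ([266, 217, 7, 6, 30], [268.6, 219.6]), ([224, 322, 7, 6, 12], [227.0, 324.2]), ([213, 328, 10, 7, 17], [217.8, 331.5])]
[0.649, 0.097, 0.0625] [270.  220.7]
[0.6394, 0.097, 0.04] [268.  223.4]
[0.555, 0.089, 0.055] [250.1 204.1]
lever 0.38 261 261 213 213 261.0 213.0
[269 221]
[252 206]
```

View pics/both4.png

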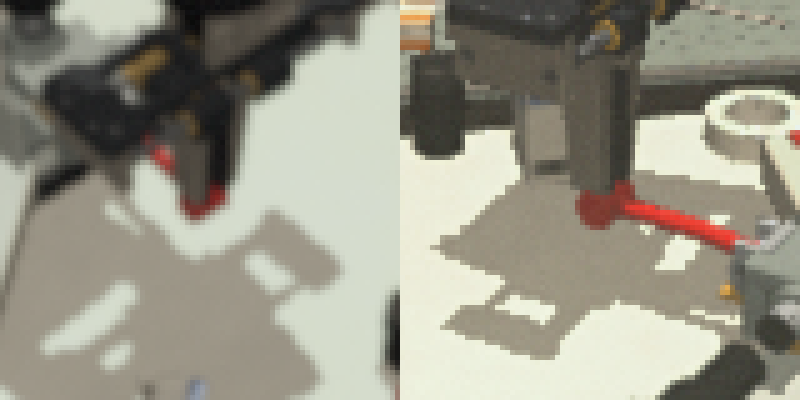

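>>> apply_moves([
  {"slide": [0, 0, 0], "spin": 0, "jaw": 60},
  {"slide": [0, 0, 0], "spin": 0, "jaw": 60},
  {"slide": [0, 0, 0], "spin": 0, "jaw": 60},
  {"slide": [0, 0, 0], "spin": 0, "jaw": 60},
  {"slide": [0, 0, 0], "spin": 0, "jaw": 60},
])

```text
time_s: 5.63
tcp_pos: [0.6492, 0.0969, 0.0448]
eef_rot: [0.0, 0.999, 0.043, -0.0]
contact_force: [0.4, 0.1, -0.2]
gripper_width: 0.0413
finger_force: 0.0
```

>>> apply_moves([
  {"slide": [0, 0, 7], "spin": 0, "jaw": 60},
  {"slide": [0, 0, 14], "spin": 0, "jaw": 60},
  {"slide": [0, 0, 20], "spin": 0, "jaw": 60},
  {"slide": [0, 0, 20], "spin": 0, "jaw": 60},
  {"slide": [0, 0, 20], "spin": 0, "jaw": 60},
])

```text
time_s: 6.05
tcp_pos: [0.6487, 0.0968, 0.024]
eef_rot: [0.0, 0.999, 0.043, -0.001]
contact_force: [1.4, 0.2, -0.3]
gripper_width: 0.0601
finger_force: 0.0
```

```bash
python3 - <<'E'
from h import *
s=monitor.read_state();print(s["tcp_pos"],s["contact_force"],s["gripper_width"])
im=grab_frame("wrist");a=cv2.resize(im[180:340,160:360,::-1],(500,400),interpolation=3)
im=grab_frame("scene");b=cv2.resize(im[166:246,212:272,::-1],(300,400),interpolation=3)
cv2.imwrite("pics/b5.png",np.hstack([a,b]))
E
```

```text
[0.64865154 0.09683726 0.02397002] [ 1.44793283  0.17241632 -0.30028056] 0.060124294499714355
```

View pics/b5.png

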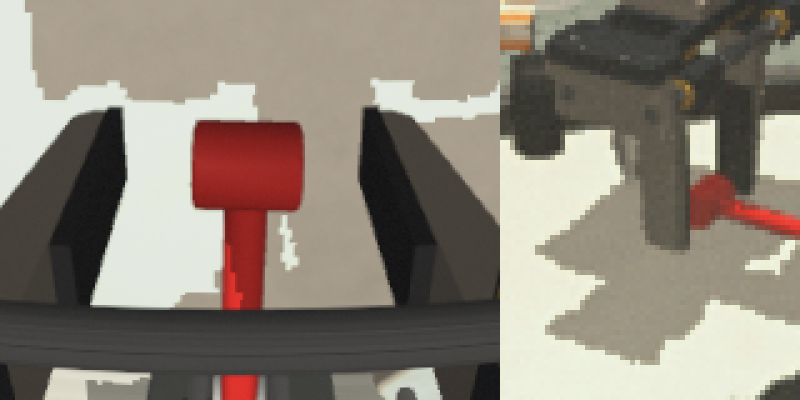

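>>> apply_moves([
  {"slide": [0, 0, 0], "spin": 0, "jaw": 15},
  {"slide": [0, 0, 0], "spin": 0, "jaw": 15},
  {"slide": [0, 0, 0], "spin": 0, "jaw": 15},
  {"slide": [0, 0, 0], "spin": 0, "jaw": 15},
  {"slide": [0, 0, 0], "spin": 0, "jaw": 15},
], grip_force=12)

```text
time_s: 6.57
tcp_pos: [0.6493, 0.0969, 0.025]
eef_rot: [-0.0, 0.999, 0.043, 0.0]
contact_force: [-0.9, 0.3, 0.3]
gripper_width: 0.0288
finger_force: 0.0
```

```bash
python3 - <<'E'
from h import *
k=calibration("scene")
for z in(.024,.034,.044,.054): print(z,proj(k,[.649,.133,z]).round(1))
print(proj(k,[.649,.11,.0625]))
E
```

```text
0.024 [244.5 224.4]
0.034 [244.4 221. ]
0.044 [244.4 217.6]
0.054 [244.4 214.2]
[249.59033471 207.68546561]
```

>>> apply_moves([
  {"slide": [0, 0, 3], "spin": 0, "jaw": 15},
  {"slide": [0, 0, 6], "spin": 0, "jaw": 15},
  {"slide": [0, 0, 6], "spin": 0, "jaw": 15},
], grip_force=12)

```text
time_s: 6.82
tcp_pos: [0.6498, 0.0968, 0.0192]
eef_rot: [0.0, 0.999, 0.043, 0.0]
contact_force: [-1.8, -1.7, 8.3]
gripper_width: 0.0262
finger_force: 12.0
```

>>> apply_moves([
  {"slide": [-1.5, 0, -12], "spin": 0, "jaw": 15},
  {"slide": [-4, 0, -21], "spin": 0, "jaw": 15},
  {"slide": [-11, 0, -37], "spin": 0, "jaw": 15},
  {"slide": [-21, 0, -52], "spin": 0, "jaw": 15},
  {"slide": [-34, 0, -64], "spin": 0, "jaw": 15},
])

```text
time_s: 7.23
tcp_pos: [0.6175, 0.0945, 0.0847]
eef_rot: [-0.0, 0.999, 0.043, 0.002]
contact_force: [6.9, 1.6, -0.6]
gripper_width: 0.0255
finger_force: 12.0
```

>>> apply_moves([
  {"slide": [-8, 0, -5], "spin": 0, "jaw": 15},
  {"slide": [-15, 0, -10], "spin": 0, "jaw": 15},
  {"slide": [-23, 0, -14], "spin": 0, "jaw": 15},
  {"slide": [-27, 0, -15.5], "spin": 0, "jaw": 15},
  {"slide": [-27, 0, -15.5], "spin": 0, "jaw": 15},
])

```text
time_s: 7.65
tcp_pos: [0.5904, 0.0926, 0.1008]
eef_rot: [-0.001, 0.999, 0.043, 0.003]
contact_force: [3.6, 2.7, 9.1]
gripper_width: 0.0256
finger_force: 12.0
```

>>> apply_moves([
  {"slide": [-3, 0, -1], "spin": 0, "jaw": 15},
  {"slide": [-6, 0, -1], "spin": 0, "jaw": 15},
  {"slide": [-6, 0, -1], "spin": 0, "jaw": 15},
])

```text
time_s: 7.9
tcp_pos: [0.5857, 0.0923, 0.1021]
eef_rot: [-0.001, 0.999, 0.043, 0.004]
contact_force: [5.5, 3.3, 11.0]
gripper_width: 0.0258
finger_force: 12.0
```

```bash
python3 - <<'E'
from h import *
s=monitor.read_state();print(s["tcp_pos"],s["contact_force"],s["gripper_width"],s["joint_pos"])
for c in("scene","side"):
    grab_frame(c)
    for n in("lever_grip","lever_pivot","push_plate","nut_grip"): print(c,n,[(np.round(q["location"],4).tolist(),round(q["score"],2)) for q in spot_point(n,c)[:2]])
E
```

```text
[0.58571674 0.09234727 0.10212906] [ 5.49711801  3.27731507 11.01696457] 0.02575901355348249 [1.53256686e-01 3.92142571e-01 1.78501033e+00 1.10900979e-03
 9.56701339e-01 1.63770682e+00]
scene lever_grip [([0.5939, 0.095, 0.1367], 0.71), ([0.516, 0.0885, 0.0177], 0.57)]
scene lever_pivot [([0.5198, 0.0895, 0.0203], 0.73), ([0.5543, 0.0908, 0.0533], 0.57)]
scene push_plate [([0.5186, 0.0924, 0.0175], 0.34)]
scene nut_grip [([0.4758, 0.0911, 0.1092], 0.6), ([0.4997, 0.3464, 0.0564], 0.54)]
side lever_grip [([0.6024, 0.0972, 0.1391], 0.69)]
side lever_pivot [([0.5539, 0.092, 0.0567], 0.57), ([0.7651, -0.0127, 0.0023], 0.36)]
side push_plate [([0.5235, 0.0273, 0.0773], 0.81)]
side nut_grip [([0.4754, 0.0896, 0.1122], 0.97), ([0.6783, -0.1108, 0.002], 0.72)]
```

>>> apply_moves([
  {"slide": [-4, 0, -5], "spin": 0, "jaw": 15},
  {"slide": [-8, 0, -7], "spin": 0, "jaw": 15},
  {"slide": [-8, 0, -7], "spin": 0, "jaw": 15},
])

```text
time_s: 8.65
tcp_pos: [0.5754, 0.0911, 0.1067]
eef_rot: [-0.0, 0.999, 0.043, 0.002]
contact_force: [8.3, 3.4, -7.1]
gripper_width: 0.0259
finger_force: 12.0
```

```bash
python3 - <<'E'
from h import *
for c in("scene","side","wrist"):
    grab_frame(c)
    for n in("lever_grip","lever_pivot"): print(c,n,[(np.round(q["location"],4).tolist(),round(q["score"],2)) for q in spot_point(n,c)[:2]])
E
```

```text
scene lever_grip [([0.5847, 0.0921, 0.1372], 0.65), ([0.4983, 0.3448, 0.0547], 0.26)]
scene lever_pivot [([0.5527, 0.0908, 0.0548], 0.85)]
side lever_grip [([0.5944, 0.0931, 0.1386], 0.71), ([0.4974, 0.3444, 0.0552], 0.59)]
side lever_pivot [([0.5583, 0.0865, 0.0561], 0.7)]
wrist lever_grip [([0.5892, 0.0936, 0.143], 0.97)]
wrist lever_pivot []
```

>>> apply_moves([
  {"slide": [-3, 0, -1], "spin": 0, "jaw": 15},
  {"slide": [-5, 0, -2], "spin": 0, "jaw": 15},
])

```text
time_s: 9.27
tcp_pos: [0.5715, 0.0907, 0.1083]
eef_rot: [-0.0, 0.999, 0.043, 0.002]
contact_force: [13.0, 3.6, -13.6]
gripper_width: 0.0251
finger_force: 11.9
```

```bash
python3 - <<'E'
from h import *
for c in("scene","side","wrist"):
    grab_frame(c)
    for n in("lever_grip","lever_pivot"): print(c,n,[(np.round(q["location"],4).tolist(),round(q["score"],2)) for q in spot_point(n,c)[:2]])
E
```

```text
scene lever_grip [([0.5886, 0.0932, 0.1393], 0.6)]
scene lever_pivot [([0.441, -0.1408, 0.0015], 0.32)]
side lever_grip [([0.5963, 0.0923, 0.1431], 0.73), ([0.5141, 0.087, 0.0208], 0.7)]
side lever_pivot [([0.5584, 0.0897, 0.0576], 0.59)]
wrist lever_grip [([0.5904, 0.0917, 0.1462], 0.88), ([0.5023, 0.3433, 0.0541], 0.39)]
wrist lever_pivot []
```

>>> apply_moves([
  {"slide": [4, 0, 2], "spin": 0, "jaw": 15},
  {"slide": [4, 0, 2], "spin": 0, "jaw": 60},
  {"slide": [4, 0, 2], "spin": 0, "jaw": 60},
  {"slide": [4, 0, 2], "spin": 0, "jaw": 60},
  {"slide": [4, 0, 2], "spin": 0, "jaw": 60},
])

```text
time_s: 10.13
tcp_pos: [0.5727, 0.0902, 0.1061]
eef_rot: [0.0, 0.999, 0.043, -0.001]
contact_force: [-0.4, 0.1, -0.2]
gripper_width: 0.0498
finger_force: 0.0
```

>>> apply_moves([
  {"slide": [0, 0, -40], "spin": 0, "jaw": 60},
  {"slide": [0, 0, -80], "spin": -0.05, "jaw": 0},
  {"slide": [0, 35, -110], "spin": -0.16, "jaw": 0},
  {"slide": [-20, 70, -110], "spin": -0.28, "jaw": 0},
  {"slide": [-45, 105, -110], "spin": -0.4, "jaw": 0},
])

```text
time_s: 10.55
tcp_pos: [0.5415, -0.0155, 0.2187]
eef_rot: [0.001, 0.97, 0.243, 0.002]
contact_force: [0.3, -0.1, -0.5]
gripper_width: 0.034
finger_force: 0.0
```

>>> apply_moves([
  {"slide": [0, 0, 0], "spin": -0.12, "jaw": 0},
  {"slide": [0, 0, 0], "spin": -0.24, "jaw": 0},
  {"slide": [0, 0, 0], "spin": -0.36, "jaw": 0},
  {"slide": [0, 0, 0], "spin": -0.48, "jaw": 0},
  {"slide": [0, 0, 0], "spin": -0.6, "jaw": 0},
])

```text
time_s: 10.97
tcp_pos: [0.5392, -0.0147, 0.2163]
eef_rot: [-0.0, 0.855, 0.518, -0.0]
contact_force: [-0.1, -0.5, -0.0]
gripper_width: 0.0011
finger_force: 0.0
```

>>> apply_moves([
  {"slide": [0, 0, 0], "spin": -0.12, "jaw": 0},
  {"slide": [0, 0, 0], "spin": -0.24, "jaw": 0},
  {"slide": [0, 0, 0], "spin": -0.36, "jaw": 0},
  {"slide": [0, 0, 0], "spin": -0.48, "jaw": 0},
  {"slide": [0, 0, 0], "spin": -0.56, "jaw": 0},
])

```text
time_s: 11.38
tcp_pos: [0.5392, -0.0145, 0.2162]
eef_rot: [-0.0, 0.679, 0.735, -0.0]
contact_force: [0.3, -0.2, 0.5]
gripper_width: 0.0005
finger_force: 0.0
```

>>> apply_moves([
  {"slide": [0, 0, 0], "spin": 0, "jaw": 0},
])

```text
time_s: 11.47
tcp_pos: [0.5393, -0.0145, 0.2162]
eef_rot: [-0.0, 0.68, 0.734, -0.0]
contact_force: [-0.8, -0.0, 0.6]
gripper_width: 0.0004
finger_force: 0.0
```

```bash
python3 - <<'E'
from h import *
s=monitor.read_state();print(s["tcp_pos"],s["eef_rot"],s["joint_pos"][5],s["gripper_width"],s["contact_force"])
for c in("scene","side","wrist"):
    grab_frame(c)
    for n in("push_plate","nut_grip","tail_tip","head_face","tube_end"): print(c,n,[(np.round(q["location"],4).tolist(),round(q["score"],2)) for q in spot_point(n,c)[:1]])
E
```

```text
[ 0.53928091 -0.0144747   0.2162387 ] [-2.63167820e-04  6.79580755e-01  7.33600597e-01 -3.04119471e-04] -0.10590061062750128 0.0004118646429151714 [-0.77321339 -0.02334878  0.6307857 ]
scene push_plate [([0.5224, 0.0255, 0.0753], 0.81)]
scene nut_grip [([0.4748, 0.0874, 0.1116], 0.94)]
scene tail_tip [([0.5162, 0.1449, 0.054], 0.76)]
scene head_face [([0.5012, 0.3437, 0.0572], 0.85)]
scene tube_end [([0.5055, 0.332, 0.0538], 0.67)]
side push_plate [([0.525, 0.0253, 0.0778], 0.6)]
side nut_grip [([0.4744, 0.0875, 0.1128], 0.91)]
side tail_tip [([0.514, 0.1488, 0.0585], 0.88)]
side head_face [([0.4968, 0.3442, 0.0545], 0.76)]
side tube_end [([0.5004, 0.3344, 0.0531], 0.68)]
wrist push_plate [([0.5244, 0.0252, 0.0729], 0.73)]
wrist nut_grip [([0.4721, 0.0915, 0.1141], 0.83)]
wrist tail_tip [([0.5122, 0.148, 0.0527], 0.55)]
wrist head_face []
wrist tube_end []
```

>>> apply_moves([
  {"slide": [-3, -12, 40], "spin": 0, "jaw": 0},
  {"slide": [-3, -12, 80], "spin": 0, "jaw": 0},
  {"slide": [-3, -12, 120], "spin": 0, "jaw": 0},
  {"slide": [-3, -12, 155], "spin": 0, "jaw": 0},
  {"slide": [-3, -12, 171], "spin": 0, "jaw": 0},
])

```text
time_s: 12.78
tcp_pos: [0.5254, -0.0182, 0.0414]
eef_rot: [-0.002, 0.681, 0.732, -0.002]
contact_force: [-1.0, -0.1, -0.3]
gripper_width: 0.0004
finger_force: 0.0
```

>>> apply_moves([
  {"slide": [8, 0, 0], "spin": 0, "jaw": 0},
  {"slide": [16, 0, 0], "spin": 0, "jaw": 0},
  {"slide": [24, 0, 0], "spin": 0, "jaw": 0},
  {"slide": [31, 0, 0], "spin": 0, "jaw": 0},
  {"slide": [36, 0, 0], "spin": 0, "jaw": 0},
])

```text
time_s: 13.2
tcp_pos: [0.5269, 0.0186, 0.0471]
eef_rot: [0.001, 0.68, 0.733, 0.001]
contact_force: [0.2, -4.5, 2.8]
gripper_width: 0.0003
finger_force: 2.1
```

>>> apply_moves([
  {"slide": [5, 0, 0], "spin": 0, "jaw": 0},
  {"slide": [10, 0, 0], "spin": 0, "jaw": 0},
  {"slide": [15, 0, 0], "spin": 0, "jaw": 0},
  {"slide": [20, 0, 0], "spin": 0, "jaw": 0},
  {"slide": [25, 0, 0], "spin": 0, "jaw": 0},
])

```text
time_s: 13.62
tcp_pos: [0.5242, 0.0429, 0.0457]
eef_rot: [0.0, 0.681, 0.732, 0.0]
contact_force: [2.1, -4.4, 2.6]
gripper_width: 0.0006
finger_force: 2.3
```

>>> apply_moves([
  {"slide": [3, 0, 0], "spin": 0, "jaw": 0},
  {"slide": [6, 0, 0], "spin": 0, "jaw": 0},
  {"slide": [6, 0, 0], "spin": 0, "jaw": 0},
])

```text
time_s: 13.87
tcp_pos: [0.5231, 0.0491, 0.0453]
eef_rot: [-0.0, 0.681, 0.732, -0.0]
contact_force: [0.8, -1.0, -0.1]
gripper_width: 0.0005
finger_force: 0.6
```

>>> apply_moves([
  {"slide": [2, 0, 0], "spin": 0, "jaw": 0},
  {"slide": [4, 0, 0], "spin": 0, "jaw": 0},
  {"slide": [6, 0, 0], "spin": 0, "jaw": 0},
])

```text
time_s: 14.12
tcp_pos: [0.5227, 0.0542, 0.0452]
eef_rot: [0.0, 0.681, 0.732, -0.0]
contact_force: [3.0, -6.2, 1.6]
gripper_width: 0.0002
finger_force: 3.1
```

>>> apply_moves([
  {"slide": [1.5, 0, 0], "spin": 0, "jaw": 0},
  {"slide": [3, 0, 0], "spin": 0, "jaw": 0},
])

```text
time_s: 14.28
tcp_pos: [0.5225, 0.0572, 0.0453]
eef_rot: [0.0, 0.681, 0.732, -0.0]
contact_force: [2.3, -6.0, 1.2]
gripper_width: 0.0003
finger_force: 3.0
```

>>> apply_moves([
  {"slide": [1.5, 0, 0], "spin": 0, "jaw": 0},
  {"slide": [3, 0, 0], "spin": 0, "jaw": 0},
])

```text
time_s: 14.45
tcp_pos: [0.5225, 0.0578, 0.0453]
eef_rot: [0.002, 0.68, 0.733, -0.002]
contact_force: [4.8, -29.0, 4.4]
gripper_width: 0.0006
finger_force: 14.6
```

>>> apply_moves([
  {"slide": [-3, 0, 0], "spin": 0, "jaw": 0},
  {"slide": [-15, 0, 0], "spin": 0, "jaw": 0},
  {"slide": [-20, 0, -35], "spin": -0.12, "jaw": 0},
  {"slide": [-20, 0, -75], "spin": -0.24, "jaw": 0},
  {"slide": [-20, 0, -115], "spin": -0.36, "jaw": 0},
])

```text
time_s: 14.87
tcp_pos: [0.522, 0.0401, 0.1605]
eef_rot: [-0.002, 0.537, 0.844, -0.001]
contact_force: [1.0, -0.1, 0.1]
gripper_width: 0.0007
finger_force: 0.0
```

>>> apply_moves([
  {"slide": [0, 0, -35], "spin": -0.12, "jaw": 70},
  {"slide": [0, 0, -45], "spin": -0.24, "jaw": 70},
  {"slide": [0, 0, -45], "spin": -0.36, "jaw": 70},
  {"slide": [0, 0, -45], "spin": -0.48, "jaw": 70},
  {"slide": [0, 0, -45], "spin": -0.6, "jaw": 70},
])

```text
time_s: 15.28
tcp_pos: [0.5231, 0.0405, 0.2053]
eef_rot: [-0.001, 0.263, 0.965, 0.0]
contact_force: [0.3, -0.3, -0.3]
gripper_width: 0.0321
finger_force: 0.0
```

>>> apply_moves([
  {"slide": [0, 0, 0], "spin": -0.12, "jaw": 70},
  {"slide": [0, 0, 0], "spin": -0.24, "jaw": 70},
  {"slide": [0, 0, 0], "spin": -0.36, "jaw": 70},
  {"slide": [0, 0, 0], "spin": -0.48, "jaw": 70},
  {"slide": [0, 0, 0], "spin": -0.6, "jaw": 70},
])

```text
time_s: 15.7
tcp_pos: [0.5229, 0.0405, 0.2047]
eef_rot: [-0.001, -0.034, 0.999, 0.0]
contact_force: [-0.2, -0.5, -0.7]
gripper_width: 0.0651
finger_force: 0.0
```

>>> apply_moves([
  {"slide": [0, 0, 0], "spin": -0.12, "jaw": 70},
  {"slide": [0, 0, 0], "spin": -0.24, "jaw": 70},
  {"slide": [0, 0, 0], "spin": -0.36, "jaw": 70},
  {"slide": [0, 0, 0], "spin": -0.36, "jaw": 70},
])

```text
time_s: 16.03
tcp_pos: [0.523, 0.0405, 0.2048]
eef_rot: [-0.001, -0.212, 0.977, 0.001]
contact_force: [0.5, -0.2, -0.6]
gripper_width: 0.0702
finger_force: 0.0
```

```bash
cat >>h.py <<'E'
def totool(p):
    s=monitor.read_state();q=np.array(s["eef_rot"]);r=R.from_quat(q[[1,2,3,0]])
    return (1000*r.inv().apply(np.array(p)-s["tcp_pos"])).round(1)
E
python3 - <<'E'
from h import *
s=monitor.read_state();print(s["time_s"],s["tcp_pos"],s["eef_rot"],s["joint_pos"][5],s["gripper_width"],s["contact_force"],s["ft_torque"])
P={}
for c in("scene","side","wrist"):
    grab_frame(c)
    for n in("push_plate","nut_grip","tail_tip","head_face","tube_end","lever_grip","lever_pivot"):
        for q in spot_point(n,c)[:1]:
            print(c,n,np.round(q["location"],4).tolist(),round(q["score"],2))
            if q["score"]>.5:P.setdefault(n,[]).append(q["location"])
m=np.median(P["nut_grip"],0);print(m,totool(m))
E
```

```text
16.0333 [0.52297031 0.04045591 0.20478252] [-8.33039296e-04 -2.12058062e-01  9.77256561e-01  5.46364394e-04] -1.924832992997328 0.07022452484432515 [ 0.51188265 -0.17081422 -0.58345717] [ 0.08127546 -0.00084254 -0.00787803]
scene push_plate [0.519, 0.064, 0.0766] 0.77
scene nut_grip [0.4724, 0.1274, 0.1097] 0.64
scene tail_tip [0.5138, 0.1911, 0.0532] 0.68
scene head_face [0.4992, 0.347, 0.0557] 0.88
scene tube_end [0.5031, 0.3421, 0.0538] 0.73
scene lever_grip [0.5861, 0.1342, 0.1358] 0.54
scene lever_pivot [0.5524, 0.13, 0.0573] 0.69
side push_plate [0.5222, 0.0651, 0.0777] 0.59
side nut_grip [0.4732, 0.1249, 0.114] 0.92
side tail_tip [0.5112, 0.1916, 0.0535] 0.9
side head_face [0.5014, 0.3413, 0.0552] 0.98
side tube_end [0.5049, 0.3414, 0.0545] 0.77
side lever_grip [0.5934, 0.1376, 0.141] 0.7
side lever_pivot [0.552, 0.131, 0.0558] 0.78
wrist push_plate [0.5227, 0.0666, 0.072] 0.76
wrist nut_grip [0.4729, 0.1307, 0.1123] 0.68
wrist tail_tip [0.5099, 0.1911, 0.0525] 0.59
wrist head_face [0.5011, 0.3439, 0.0506] 0.8
wrist tube_end [0.5036, 0.3392, 0.0552] 0.95
wrist lever_grip [0.5912, 0.1333, 0.1447] 0.94
wrist lever_pivot [0.5539, 0.1361, 0.0537] 0.95
[0.4729 0.1274 0.1123] [ 10.9 100.1  93.1]
```

>>> apply_moves([
  {"slide": [3, 33, 0], "spin": 0, "jaw": 70},
  {"slide": [7, 67, 0], "spin": 0, "jaw": 70},
  {"slide": [11, 100, 0], "spin": 0, "jaw": 70},
  {"slide": [11, 100, 35], "spin": 0, "jaw": 70},
  {"slide": [11, 100, 65], "spin": 0, "jaw": 70},
])

```text
time_s: 17.65
tcp_pos: [0.4733, 0.1291, 0.1409]
eef_rot: [0.002, -0.211, 0.978, 0.0]
contact_force: [0.8, 0.6, 0.3]
gripper_width: 0.0701
finger_force: 0.0
```

>>> apply_moves([
  {"slide": [0, 0, 15], "spin": 0, "jaw": 70},
  {"slide": [0, 0, 30], "spin": 0, "jaw": 70},
  {"slide": [0, 0, 40], "spin": 0, "jaw": 70},
  {"slide": [0, 0, 40], "spin": 0, "jaw": 70},
])

```text
time_s: 17.98
tcp_pos: [0.4716, 0.127, 0.0986]
eef_rot: [-0.002, -0.209, 0.978, -0.0]
contact_force: [-0.5, 0.6, 0.2]
gripper_width: 0.0699
finger_force: 0.0
```

```bash
python3 - <<'E'
from h import *
s=monitor.read_state();print(s["tcp_pos"],s["contact_force"])
im=grab_frame("wrist")
for q in spot_point("nut_grip","wrist")[:1]: print(q["location"],totool(q["location"]))
a=cv2.resize(im[160:340,140:370,::-1],(460,360),interpolation=3)
im=grab_frame("scene");u=proj(calibration("scene"),[.473,.128,.11]).astype(int)
for q in spot_point("nut_grip","scene")[:1]: print(q["location"],totool(q["location"]))
b=cv2.resize(im[u[1]-36:u[1]+36,u[0]-34:u[0]+34,::-1],(340,360),interpolation=3)
cv2.imwrite("pics/b6.png",np.hstack([a,b]))
E
```

```text
[0.4715709  0.12696675 0.09863089] [-0.52255197  0.6265787   0.20098803]
[0.471, 0.129, 0.115] [  1.1   2.4 -14.4]
[0.4739, 0.1299, 0.114] [ -1.3   2.1 -12.7]
```

View pics/b6.png

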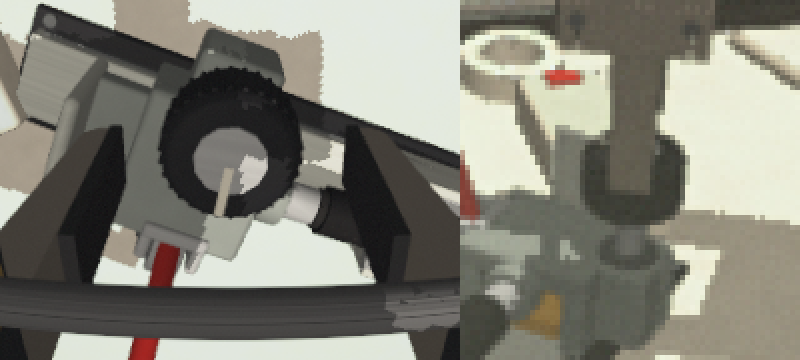

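>>> apply_moves([
  {"slide": [0, 1, 5], "spin": 0, "jaw": 70},
  {"slide": [0, 1, 5], "spin": 0, "jaw": 40},
  {"slide": [0, 1, 5], "spin": 0, "jaw": 40},
  {"slide": [0, 1, 5], "spin": 0, "jaw": 40},
  {"slide": [0, 1, 5], "spin": 0, "jaw": 40},
], grip_force=35)

```text
time_s: 18.6
tcp_pos: [0.4728, 0.1277, 0.0956]
eef_rot: [0.0, -0.21, 0.978, -0.001]
contact_force: [5.0, -16.0, -0.3]
gripper_width: 0.0453
finger_force: 7.0
```

>>> apply_moves([
  {"slide": [0, 0, 0], "spin": 0, "jaw": 38},
  {"slide": [0, 0, 0], "spin": 0, "jaw": 38},
  {"slide": [0, 0, 0], "spin": 0, "jaw": 38},
], grip_force=35)

```text
time_s: 18.85
tcp_pos: [0.4732, 0.1267, 0.0955]
eef_rot: [0.0, -0.21, 0.978, -0.001]
contact_force: [4.4, -9.2, -1.8]
gripper_width: 0.042
finger_force: 30.1
```

```bash
cat >>h.py <<'E'
def rep():
    s=monitor.read_state();q=s["eef_rot"]
    print(round(s["time_s"],2),"tcp",np.round(s["tcp_pos"],4),"w",round(s["gripper_width"],4),"F",np.round(s["contact_force"],1),"T",np.round(s["ft_torque"],3),"j6",round(s["joint_pos"][5],4),"tau6",round(s["tau"][5],3),"ff",round(s["finger_force"],1))
E
python3 -c "
from h import *
rep()"
```

```text
18.85 tcp [0.4732 0.1267 0.0955] w 0.042 F [ 4.4 -9.2 -1.8] T [-1.579 -0.665 -0.058] j6 -1.7309 tau6 -0.036 ff 30.1
```

>>> apply_moves([
  {"slide": [0, -1, 0], "spin": 0.1, "jaw": 38},
  {"slide": [0, -1, 0], "spin": 0.2, "jaw": 38},
  {"slide": [0, -1, 0], "spin": 0.3, "jaw": 38},
  {"slide": [0, -1, 0], "spin": 0.4, "jaw": 38},
  {"slide": [0, -1, 0], "spin": 0.5, "jaw": 38},
])

```text
time_s: 19.27
tcp_pos: [0.4733, 0.1268, 0.0957]
eef_rot: [0.0, 0.041, 0.999, -0.0]
contact_force: [1.2, -3.3, 1.0]
gripper_width: 0.0422
finger_force: 30.6
```

```bash
python3 -c "
from h import *
rep()"
```

```text
19.27 tcp [0.4733 0.1268 0.0957] w 0.0422 F [ 1.2 -3.3  1. ] T [-0.507 -0.198  0.426] j6 -1.2286 tau6 -1.526 ff 30.6
```

>>> apply_moves([
  {"slide": [0, 0, 0], "spin": 0.1, "jaw": 38},
  {"slide": [0, 0, 0], "spin": 0.2, "jaw": 38},
  {"slide": [0, 0, 0], "spin": 0.3, "jaw": 38},
  {"slide": [0, 0, 0], "spin": 0.4, "jaw": 38},
  {"slide": [0, 0, 0], "spin": 0.5, "jaw": 38},
])

```text
time_s: 19.68
tcp_pos: [0.4733, 0.1269, 0.0957]
eef_rot: [0.001, 0.287, 0.958, -0.0]
contact_force: [0.1, -2.5, 0.7]
gripper_width: 0.0418
finger_force: 30.5
```

```bash
python3 -c "
from h import *
rep()"
```

```text
19.68 tcp [0.4733 0.1269 0.0957] w 0.0418 F [ 0.1 -2.5  0.7] T [-0.417 -0.237  0.451] j6 -0.7286 tau6 -1.525 ff 30.5
```

>>> apply_moves([
  {"slide": [0, 0, 0], "spin": 0.1, "jaw": 38},
  {"slide": [0, 0, 0], "spin": 0.2, "jaw": 38},
  {"slide": [0, 0, 0], "spin": 0.3, "jaw": 38},
  {"slide": [0, 0, 0], "spin": 0.4, "jaw": 38},
])

```text
time_s: 20.02
tcp_pos: [0.4735, 0.127, 0.0957]
eef_rot: [0.001, 0.471, 0.882, -0.0]
contact_force: [1.8, -2.2, 0.9]
gripper_width: 0.0421
finger_force: 30.4
```

```bash
python3 -c "
from h import *
rep()"
```

```text
20.02 tcp [0.4735 0.127  0.0957] w 0.0421 F [ 1.8 -2.2  0.9] T [-0.444 -0.29   0.463] j6 -0.3286 tau6 -1.524 ff 30.4
```

>>> apply_moves([
  {"slide": [0, 0, 0], "spin": 0.1, "jaw": 38},
  {"slide": [0, 0, 0], "spin": 0.2, "jaw": 38},
  {"slide": [0, 0, 0], "spin": 0.3, "jaw": 38},
])

```text
time_s: 20.27
tcp_pos: [0.4735, 0.127, 0.0957]
eef_rot: [0.001, 0.598, 0.802, 0.0]
contact_force: [1.3, -1.6, 0.1]
gripper_width: 0.0417
finger_force: 30.3
```

```bash
python3 -c "
from h import *
rep()"
```

```text
20.27 tcp [0.4735 0.127  0.0957] w 0.0417 F [ 1.3 -1.6  0.1] T [-0.353 -0.296  0.471] j6 -0.0285 tau6 -1.523 ff 30.3
```

>>> apply_moves([
  {"slide": [0, 0, 0], "spin": 0.1, "jaw": 38},
  {"slide": [0, 0, 0], "spin": 0.2, "jaw": 38},
  {"slide": [0, 0, 0], "spin": 0.3, "jaw": 38},
])

```text
time_s: 20.52
tcp_pos: [0.4736, 0.127, 0.0957]
eef_rot: [0.001, 0.711, 0.703, 0.0]
contact_force: [0.8, -2.4, 0.7]
gripper_width: 0.0421
finger_force: 30.3
```

```bash
python3 -c "
from h import *
rep()"
```

```text
20.52 tcp [0.4736 0.127  0.0957] w 0.0421 F [ 0.8 -2.4  0.7] T [-0.38  -0.351  0.476] j6 0.2715 tau6 -1.523 ff 30.3
```

>>> apply_moves([
  {"slide": [0, 0, 0], "spin": 0.1, "jaw": 38},
  {"slide": [0, 0, 0], "spin": 0.2, "jaw": 38},
])

```text
time_s: 20.68
tcp_pos: [0.4737, 0.127, 0.0957]
eef_rot: [0.001, 0.778, 0.629, 0.0]
contact_force: [2.7, -2.1, 0.6]
gripper_width: 0.042
finger_force: 30.2
```

```bash
python3 -c "
from h import *
rep()"
```

```text
20.68 tcp [0.4737 0.127  0.0957] w 0.042 F [ 2.7 -2.1  0.6] T [-0.418 -0.311  0.466] j6 0.4714 tau6 -1.523 ff 30.2
```

>>> apply_moves([
  {"slide": [0, 0, 0], "spin": 0.1, "jaw": 38},
  {"slide": [0, 0, 0], "spin": 0.2, "jaw": 38},
])

```text
time_s: 20.85
tcp_pos: [0.4738, 0.127, 0.0957]
eef_rot: [0.001, 0.836, 0.548, 0.001]
contact_force: [2.7, -2.9, -0.8]
gripper_width: 0.0424
finger_force: 30.2
```

```bash
python3 -c "
from h import *
rep()"
```

```text
20.85 tcp [0.4738 0.127  0.0957] w 0.0424 F [ 2.7 -2.9 -0.8] T [-0.461 -0.402  0.495] j6 0.6715 tau6 -1.522 ff 30.2
```

>>> apply_moves([
  {"slide": [0, 0, 0], "spin": 0.1, "jaw": 38},
  {"slide": [0, 0, 0], "spin": 0.2, "jaw": 38},
])

```text
time_s: 21.02
tcp_pos: [0.4738, 0.127, 0.0957]
eef_rot: [0.001, 0.887, 0.462, 0.001]
contact_force: [3.2, -3.1, -0.4]
gripper_width: 0.0415
finger_force: 30.1
```

```bash
python3 -c "
from h import *
rep()
for c in('scene','side'):
    grab_frame(c)
    for n in('lever_pivot','lever_grip','nut_grip'): print(c,n,[(np.round(q['location'],4).tolist(),round(q['score'],2)) for q in spot_point(n,c)[:1]])
"
```

```text
21.02 tcp [0.4738 0.127  0.0957] w 0.0415 F [ 3.2 -3.1 -0.4] T [-0.525 -0.421  0.426] j6 0.8715 tau6 -1.522 ff 30.1
scene lever_pivot [([0.5517, 0.1326, 0.0459], 0.94)]
scene lever_grip [([0.5896, 0.1338, 0.1296], 0.78)]
scene nut_grip [([0.4762, 0.1291, 0.1105], 0.57)]
side lever_pivot [([0.5537, 0.1293, 0.0498], 0.72)]
side lever_grip [([0.5975, 0.1357, 0.1324], 0.64)]
side nut_grip [([0.474, 0.1274, 0.1121], 0.57)]
```

>>> apply_moves([
  {"slide": [0, 0, 0], "spin": 0.1, "jaw": 38},
  {"slide": [0, 0, 0], "spin": 0.2, "jaw": 38},
])

```text
time_s: 21.58
tcp_pos: [0.4738, 0.1269, 0.0957]
eef_rot: [0.001, 0.928, 0.373, 0.001]
contact_force: [3.9, -3.7, 0.1]
gripper_width: 0.0419
finger_force: 30.2
```

```bash
python3 -c "
from h import *
rep()"
```

```text
21.58 tcp [0.4738 0.1269 0.0957] w 0.0419 F [ 3.9 -3.7  0.1] T [-0.772 -0.61   0.47 ] j6 1.067 tau6 -1.878 ff 30.2
```

>>> apply_moves([
  {"slide": [0, 0, 0], "spin": 0.1, "jaw": 38},
  {"slide": [0, 0, 0], "spin": 0.2, "jaw": 38},
])

```text
time_s: 21.75
tcp_pos: [0.4738, 0.1269, 0.0957]
eef_rot: [0.001, 0.961, 0.278, 0.001]
contact_force: [4.2, -3.9, -0.6]
gripper_width: 0.0426
finger_force: 30.2
```

```bash
python3 -c "
from h import *
rep()"
```

```text
21.75 tcp [0.4738 0.1269 0.0957] w 0.0426 F [ 4.2 -3.9 -0.6] T [-0.825 -0.628  0.484] j6 1.2676 tau6 -1.525 ff 30.2
```

>>> apply_moves([
  {"slide": [0, 0, 0], "spin": 0.1, "jaw": 38},
  {"slide": [0, 0, 0], "spin": 0.2, "jaw": 38},
])

```text
time_s: 21.92
tcp_pos: [0.4738, 0.1268, 0.0957]
eef_rot: [0.001, 0.984, 0.181, 0.001]
contact_force: [3.6, -4.7, 0.4]
gripper_width: 0.0418
finger_force: 30.3
```

```bash
python3 -c "
from h import *
rep()"
```

```text
21.92 tcp [0.4738 0.1268 0.0957] w 0.0418 F [ 3.6 -4.7  0.4] T [-0.885 -0.655  0.551] j6 1.4676 tau6 -1.489 ff 30.3
```

>>> apply_moves([
  {"slide": [0, 0, 0], "spin": 0.1, "jaw": 38},
  {"slide": [0, 0, 0], "spin": 0.2, "jaw": 38},
], grip_force=42)

```text
time_s: 22.08
tcp_pos: [0.4738, 0.1268, 0.0957]
eef_rot: [0.001, 0.997, 0.082, 0.001]
contact_force: [4.1, -4.4, 0.2]
gripper_width: 0.0418
finger_force: 36.4
```

```bash
python3 -c "
from h import *
rep()"
```

```text
22.08 tcp [0.4738 0.1268 0.0957] w 0.0418 F [ 4.1 -4.4  0.2] T [-0.889 -0.645  0.559] j6 1.6675 tau6 -1.425 ff 36.4
```

>>> apply_moves([
  {"slide": [0, 0, 0], "spin": 0.1, "jaw": 38},
  {"slide": [0, 0, 0], "spin": 0.2, "jaw": 38},
])

```text
time_s: 22.25
tcp_pos: [0.4738, 0.1267, 0.0957]
eef_rot: [0.001, 1.0, -0.018, 0.001]
contact_force: [4.0, -4.6, 1.5]
gripper_width: 0.0413
finger_force: 36.5
```

```bash
python3 -c "
from h import *
rep()"
```

```text
22.25 tcp [0.4738 0.1267 0.0957] w 0.0413 F [ 4.  -4.6  1.5] T [-0.932 -0.578  0.63 ] j6 1.8675 tau6 -1.358 ff 36.5
```

>>> apply_moves([
  {"slide": [0, 0, 0], "spin": -0.1, "jaw": 38},
  {"slide": [0, 0, 0], "spin": -0.2, "jaw": 38},
  {"slide": [0, 0, 0], "spin": -0.3, "jaw": 38},
  {"slide": [0, 0, 0], "spin": -0.4, "jaw": 38},
  {"slide": [0, 0, 0], "spin": -0.5, "jaw": 38},
])

```text
time_s: 22.67
tcp_pos: [0.4738, 0.1268, 0.0957]
eef_rot: [0.0, 0.972, 0.234, 0.001]
contact_force: [3.9, -4.5, -0.0]
gripper_width: 0.0416
finger_force: 36.6
```

```bash
python3 -c "
from h import *
rep()"
```

```text
22.67 tcp [0.4738 0.1268 0.0957] w 0.0416 F [ 3.9 -4.5 -0. ] T [-0.955 -0.645 -0.521] j6 1.359 tau6 1.511 ff 36.6
```

>>> apply_moves([
  {"slide": [0, 0, 0], "spin": -0.1, "jaw": 38},
  {"slide": [0, 0, 0], "spin": -0.2, "jaw": 38},
  {"slide": [0, 0, 0], "spin": -0.3, "jaw": 38},
  {"slide": [0, 0, 0], "spin": -0.4, "jaw": 38},
  {"slide": [0, 0, 0], "spin": -0.5, "jaw": 38},
])

```text
time_s: 23.08
tcp_pos: [0.4738, 0.127, 0.0957]
eef_rot: [0.0, 0.884, 0.467, 0.001]
contact_force: [2.4, -4.0, 0.4]
gripper_width: 0.0416
finger_force: 36.7
```

>>> apply_moves([
  {"slide": [0, 0, 0], "spin": -0.1, "jaw": 38},
  {"slide": [0, 0, 0], "spin": -0.2, "jaw": 38},
  {"slide": [0, 0, 0], "spin": -0.3, "jaw": 38},
  {"slide": [0, 0, 0], "spin": -0.4, "jaw": 38},
  {"slide": [0, 0, 0], "spin": -0.49, "jaw": 38},
])

```text
time_s: 23.5
tcp_pos: [0.4736, 0.1271, 0.0957]
eef_rot: [0.0, 0.745, 0.667, 0.001]
contact_force: [2.7, -3.2, 1.2]
gripper_width: 0.0418
finger_force: 36.8
```

```bash
python3 -c "
from h import *
rep()
for c in('scene','side'):
    grab_frame(c)
    for n in('lever_pivot','lever_grip','nut_grip'): print(c,n,[(np.round(q['location'],4).tolist(),round(q['score'],2)) for q in spot_point(n,c)[:1]])
"
```

```text
23.5 tcp [0.4736 0.1271 0.0957] w 0.0418 F [ 2.7 -3.2  1.2] T [-0.686 -0.522 -0.423] j6 0.3688 tau6 1.147 ff 36.8
scene lever_pivot [([0.5517, 0.1322, 0.0478], 0.76)]
scene lever_grip [([0.5896, 0.1318, 0.1328], 0.5)]
scene nut_grip [([0.4734, 0.129, 0.1112], 0.71)]
side lever_pivot [([0.5547, 0.1279, 0.0496], 0.58)]
side lever_grip [([0.5929, 0.1349, 0.1327], 0.66)]
side nut_grip [([0.4719, 0.1257, 0.1148], 0.81)]
```

>>> apply_moves([
  {"slide": [0, 0, 0], "spin": 0, "jaw": 75},
  {"slide": [0, 0, 0], "spin": 0, "jaw": 75},
  {"slide": [0, 0, 0], "spin": 0, "jaw": 75},
  {"slide": [0, 0, 0], "spin": 0, "jaw": 75},
  {"slide": [0, 0, -20], "spin": 0, "jaw": 75},
], grip_force=20)

```text
time_s: 24.32
tcp_pos: [0.4701, 0.1268, 0.1127]
eef_rot: [-0.002, 0.747, 0.665, -0.003]
contact_force: [-0.7, -0.2, -0.3]
gripper_width: 0.0727
finger_force: 0.0
```

>>> apply_moves([
  {"slide": [0, 0, -40], "spin": 0, "jaw": 75},
  {"slide": [-20, 10, -80], "spin": 0, "jaw": 0},
  {"slide": [-55, 25, -80], "spin": -0.1, "jaw": 0},
  {"slide": [-85, 40, -80], "spin": -0.19, "jaw": 0},
  {"slide": [-100, 45, -80], "spin": -0.19, "jaw": 0},
])

```text
time_s: 24.73
tcp_pos: [0.5073, 0.0203, 0.1965]
eef_rot: [0.001, 0.679, 0.734, 0.001]
contact_force: [-0.6, -0.5, -0.2]
gripper_width: 0.0505
finger_force: 0.0
```

>>> apply_moves([
  {"slide": [0, 0, 0], "spin": 0, "jaw": 0},
  {"slide": [0, 0, 0], "spin": 0, "jaw": 0},
  {"slide": [0, 0, 0], "spin": 0, "jaw": 0},
  {"slide": [0, 0, 0], "spin": 0, "jaw": 0},
])

```text
time_s: 25.07
tcp_pos: [0.5053, 0.0237, 0.1951]
eef_rot: [-0.0, 0.681, 0.733, -0.0]
contact_force: [0.2, 1.1, -0.1]
gripper_width: 0.0237
finger_force: 0.0
```

```bash
python3 -c "
from h import *
rep();print(monitor.read_state()['eef_rot'])
print(totool([.5262,.025,.045]))
for c in('scene','side','wrist'):
    grab_frame(c)
    for n in('push_plate','tail_tip','lever_grip'): print(c,n,[(np.round(q['location'],4).tolist(),round(q['score'],2)) for q in spot_point(n,c)[:1]])
"
```

```text
25.07 tcp [0.5053 0.0237 0.1951] w 0.0237 F [ 0.2  1.1 -0.1] T [ 0.034 -0.022 -0.002] j6 -0.0299 tau6 0.014 ff 0.0
[-4.08185900e-04  6.80686382e-01  7.32574819e-01 -1.29328227e-04]
[ -0.3  21.  150.1]
scene push_plate [([0.518, 0.063, 0.0751], 0.93)]
scene tail_tip [([0.5138, 0.188, 0.0546], 0.64)]
scene lever_grip [([0.5849, 0.1328, 0.1329], 0.67)]
side push_plate [([0.5216, 0.0644, 0.0762], 0.82)]
side tail_tip [([0.5111, 0.1928, 0.0562], 0.72)]
side lever_grip [([0.4394, -0.1403, -0.0023], 0.61)]
wrist push_plate [([0.5211, 0.0693, 0.0705], 0.57)]
wrist tail_tip [([0.5092, 0.1921, 0.0523], 0.68)]
wrist lever_grip []
```

>>> apply_moves([
  {"slide": [0, 18, 40], "spin": 0, "jaw": 0},
  {"slide": [0, 18, 80], "spin": 0, "jaw": 0},
  {"slide": [0, 18, 120], "spin": 0, "jaw": 0},
  {"slide": [0, 18, 150], "spin": 0, "jaw": 0},
  {"slide": [0, 18, 150], "spin": 0, "jaw": 0},
])

```text
time_s: 26.08
tcp_pos: [0.5193, 0.0238, 0.0401]
eef_rot: [-0.003, 0.681, 0.732, -0.003]
contact_force: [-2.1, 0.3, 0.5]
gripper_width: 0.0005
finger_force: 0.0
```

>>> apply_moves([
  {"slide": [10, 0, 0], "spin": 0, "jaw": 0},
  {"slide": [20, 0, 0], "spin": 0, "jaw": 0},
  {"slide": [28, 0, 0], "spin": 0, "jaw": 0},
  {"slide": [31, 0, 0], "spin": 0, "jaw": 0},
  {"slide": [32, 0, 0], "spin": 0, "jaw": 0},
])

```text
time_s: 26.5
tcp_pos: [0.5225, 0.0572, 0.047]
eef_rot: [0.001, 0.68, 0.733, 0.001]
contact_force: [0.3, 0.4, -0.2]
gripper_width: 0.0001
finger_force: 0.0
```

>>> apply_moves([
  {"slide": [1, 0, 0], "spin": 0, "jaw": 0},
  {"slide": [2, 0, 0], "spin": 0, "jaw": 0},
])

```text
time_s: 26.67
tcp_pos: [0.5222, 0.0575, 0.0464]
eef_rot: [0.001, 0.681, 0.733, 0.0]
contact_force: [0.7, -8.8, 6.3]
gripper_width: 0.0005
finger_force: 4.5
```

>>> apply_moves([
  {"slide": [1, 0, 0], "spin": 0, "jaw": 0},
  {"slide": [1.5, 0, 0], "spin": 0, "jaw": 0},
  {"slide": [1.5, 0, 0], "spin": 0, "jaw": 0},
])

```text
time_s: 26.92
tcp_pos: [0.5222, 0.0575, 0.0464]
eef_rot: [0.002, 0.681, 0.733, -0.0]
contact_force: [0.2, -11.6, 7.6]
gripper_width: 0.0005
finger_force: 6.1
```

>>> apply_moves([
  {"slide": [1, 0, 0], "spin": 0, "jaw": 0},
  {"slide": [2, 0, 0], "spin": 0, "jaw": 0},
  {"slide": [2, 0, 0], "spin": 0, "jaw": 0},
])

```text
time_s: 27.17
tcp_pos: [0.5221, 0.0576, 0.0464]
eef_rot: [0.003, 0.68, 0.733, -0.001]
contact_force: [1.7, -23.7, 8.5]
gripper_width: 0.0005
finger_force: 11.9
```

>>> apply_moves([
  {"slide": [-2, 0, 0], "spin": 0, "jaw": 0},
  {"slide": [-15, 0, 0], "spin": 0, "jaw": 0},
  {"slide": [-20, 0, -40], "spin": 0.1, "jaw": 0},
  {"slide": [-20, 0, -80], "spin": 0.2, "jaw": 0},
  {"slide": [-20, 0, -120], "spin": 0.3, "jaw": 0},
])

```text
time_s: 27.58
tcp_pos: [0.5215, 0.0405, 0.1663]
eef_rot: [-0.001, 0.785, 0.62, -0.001]
contact_force: [1.0, -0.3, 0.1]
gripper_width: 0.0007
finger_force: 0.0
```

>>> apply_moves([
  {"slide": [0, 0, -30], "spin": 0.12, "jaw": 60},
  {"slide": [0, 0, -40], "spin": 0.24, "jaw": 60},
  {"slide": [0, 0, -40], "spin": 0.36, "jaw": 60},
  {"slide": [0, 0, -40], "spin": 0.48, "jaw": 60},
  {"slide": [0, 0, -40], "spin": 0.6, "jaw": 60},
])

```text
time_s: 28.0
tcp_pos: [0.5225, 0.041, 0.2059]
eef_rot: [-0.0, 0.933, 0.36, 0.0]
contact_force: [0.4, 0.4, 0.5]
gripper_width: 0.0317
finger_force: 0.0
```

>>> apply_moves([
  {"slide": [0, 0, 0], "spin": 0.12, "jaw": 60},
  {"slide": [0, 0, 0], "spin": 0.24, "jaw": 60},
  {"slide": [0, 0, 0], "spin": 0.36, "jaw": 60},
  {"slide": [0, 0, 0], "spin": 0.48, "jaw": 60},
  {"slide": [0, 0, 0], "spin": 0.6, "jaw": 60},
])

```text
time_s: 28.42
tcp_pos: [0.5223, 0.041, 0.2053]
eef_rot: [-0.0, 0.998, 0.069, -0.0]
contact_force: [1.8, -0.5, 1.0]
gripper_width: 0.0599
finger_force: 0.0
```

```bash
python3 -c "
from h import *
rep();s=monitor.read_state();e=s['eef_rot'];print('th',2*np.arctan2(e[2],e[1]))
P=[]
for c in('scene','side','wrist'):
    grab_frame(c)
    for n in('push_plate','lever_pivot','lever_grip'):
        r=spot_point(n,c)[:1];print(c,n,[(np.round(q['location'],4).tolist(),round(q['score'],2)) for q in r])
        if n=='lever_grip':P+=[q['location'] for q in r if q['score']>.5]
m=np.median(P,0);print(m,totool(m))
"
```

```text
28.42 tcp [0.5223 0.041  0.2053] w 0.0599 F [ 1.8 -0.5  1. ] T [-0.043  0.071 -0.004] j6 1.5083 tau6 -2.379 ff 0.0
th 0.13738608476922862
scene push_plate [([0.5183, 0.0646, 0.0747], 0.91)]
scene lever_pivot [([0.5539, 0.1312, 0.0475], 0.63)]
scene lever_grip [([0.5837, 0.1356, 0.132], 0.52)]
side push_plate [([0.5224, 0.0671, 0.0784], 0.91)]
side lever_pivot [([0.5529, 0.1293, 0.0533], 0.61)]
side lever_grip [([0.7736, 0.158, -0.0013], 0.7)]
wrist push_plate [([0.5194, 0.0692, 0.0743], 0.59)]
wrist lever_pivot [([0.5528, 0.1318, 0.0464], 0.82)]
wrist lever_grip [([0.5901, 0.1322, 0.1371], 0.81)]
[0.5901 0.1356 0.132 ] [ 80.4 -83.4  73.4]
```

>>> apply_moves([
  {"slide": [26, -28, 0], "spin": 0.055, "jaw": 60},
  {"slide": [52, -55, 0], "spin": 0.055, "jaw": 60},
  {"slide": [79, -82, 0], "spin": 0.055, "jaw": 60},
  {"slide": [79, -82, 30], "spin": 0.055, "jaw": 60},
  {"slide": [79, -82, 60], "spin": 0.055, "jaw": 60},
])

```text
time_s: 29.43
tcp_pos: [0.5916, 0.1362, 0.146]
eef_rot: [-0.0, 0.999, 0.046, 0.002]
contact_force: [0.2, -0.1, -0.9]
gripper_width: 0.06
finger_force: 0.0
```

```bash
python3 -c "
from h import *
rep()
P=[]
for c in('scene','side','wrist'):
    grab_frame(c)
    for n in('lever_pivot','lever_grip'):
        r=spot_point(n,c)[:1];print(c,n,[(np.round(q['location'],4).tolist(),round(q['score'],2),totool(q['location'])) for q in r])
"
```

```text
29.43 tcp [0.5916 0.1362 0.146 ] w 0.06 F [ 0.2 -0.1 -0.9] T [0.029 0.124 0.017] j6 1.7031 tau6 0.156 ff 0.0
scene lever_pivot [([0.5517, 0.1292, 0.0499], 0.92, array([-33.5,   1.3,  91.2]))]
scene lever_grip [([0.5867, 0.1341, 0.1334], 0.52, array([-0.3, -0.4, 10.1]))]
side lever_pivot [([0.5547, 0.1296, 0.0482], 0.66, array([-35.1,   1.2,  98.4]))]
side lever_grip [([0.591, 0.1364, 0.1363], 0.44, array([ 1.2, -2.4, 11. ]))]
wrist lever_pivot [([0.556, 0.1332, 0.0472], 0.76, array([-34.3,  -2.3, 100.1]))]
wrist lever_grip [([0.587, 0.1377, 0.1373], 0.63, array([-2.6, -4.1,  9.9]))]
```

>>> apply_moves([
  {"slide": [0, 0, 25], "spin": 0, "jaw": 60},
  {"slide": [0, 0, 46], "spin": 0, "jaw": 60},
  {"slide": [0, 0, 54], "spin": 0, "jaw": 60},
  {"slide": [0, 0, 54], "spin": 0, "jaw": 15},
  {"slide": [0, 0, 54], "spin": 0, "jaw": 15},
], grip_force=18)

```text
time_s: 30.3
tcp_pos: [0.5893, 0.1339, 0.0921]
eef_rot: [-0.0, 0.999, 0.044, 0.0]
contact_force: [-0.1, -0.7, 0.6]
gripper_width: 0.0488
finger_force: 0.0
```

>>> apply_moves([
  {"slide": [0, 0, 0], "spin": 0, "jaw": 15},
  {"slide": [0, 0, 0], "spin": 0, "jaw": 15},
  {"slide": [0, 0, 0], "spin": 0, "jaw": 15},
  {"slide": [0, 0, 0], "spin": 0, "jaw": 15},
])

```text
time_s: 30.63
tcp_pos: [0.5898, 0.1338, 0.0923]
eef_rot: [0.0, 0.999, 0.044, 0.001]
contact_force: [0.9, -0.5, 2.9]
gripper_width: 0.0255
finger_force: 18.0
```

>>> apply_moves([
  {"slide": [8, 0, 4], "spin": 0, "jaw": 15},
  {"slide": [16, 0, 8], "spin": 0, "jaw": 15},
  {"slide": [27, 0, 16], "spin": 0, "jaw": 15},
  {"slide": [36, 0, 26], "spin": 0, "jaw": 15},
  {"slide": [44, 0, 37], "spin": 0, "jaw": 15},
])

```text
time_s: 31.05
tcp_pos: [0.6349, 0.1371, 0.0556]
eef_rot: [0.0, 0.999, 0.044, 0.002]
contact_force: [0.4, -5.7, 10.0]
gripper_width: 0.0257
finger_force: 18.0
```

>>> apply_moves([
  {"slide": [3.5, 0, 6], "spin": 0, "jaw": 15},
  {"slide": [6, 0, 12], "spin": 0, "jaw": 15},
  {"slide": [8.5, 0, 18], "spin": 0, "jaw": 15},
  {"slide": [10.5, 0, 25], "spin": 0, "jaw": 15},
])

```text
time_s: 31.38
tcp_pos: [0.6466, 0.1379, 0.031]
eef_rot: [0.0, 0.999, 0.044, 0.003]
contact_force: [5.0, -6.1, 6.2]
gripper_width: 0.0263
finger_force: 18.0
```

>>> apply_moves([
  {"slide": [1, 0, 7], "spin": 0, "jaw": 15},
  {"slide": [2, 0, 14], "spin": 0, "jaw": 15},
  {"slide": [2.5, 0, 20], "spin": 0, "jaw": 15},
  {"slide": [2.5, 0, 24], "spin": 0, "jaw": 15},
  {"slide": [2.5, 0, 24], "spin": 0, "jaw": 15},
])

```text
time_s: 31.8
tcp_pos: [0.6501, 0.1381, 0.0064]
eef_rot: [0.0, 0.999, 0.044, 0.004]
contact_force: [7.7, -5.4, 1.6]
gripper_width: 0.0259
finger_force: 18.0
```

```bash
python3 -c "
from h import *
rep()
for c in('scene','side','wrist'):
    grab_frame(c)
    for n in('lever_pivot','lever_grip'):
        r=spot_point(n,c)[:1];print(c,n,[(np.round(q['location'],4).tolist(),round(q['score'],2)) for q in r])
"
```

```text
31.8 tcp [0.6501 0.1381 0.0064] w 0.0259 F [ 7.7 -5.4  1.6] T [-0.916 -1.013 -0.154] j6 1.692 tau6 -0.115 ff 18.0
scene lever_pivot [([0.5075, 0.2682, 0.0358], 0.73)]
scene lever_grip [([0.6428, 0.1374, 0.0583], 0.58)]
side lever_pivot []
side lever_grip [([0.6462, 0.1397, 0.0614], 0.47)]
wrist lever_pivot [([0.5542, 0.1342, 0.0487], 0.9)]
wrist lever_grip [([0.6472, 0.1365, 0.0649], 0.73)]
```

>>> apply_moves([
  {"slide": [-4, 0, 3], "spin": 0, "jaw": 15},
  {"slide": [-4, 0, 6], "spin": 0, "jaw": 15},
  {"slide": [-4, 0, 6], "spin": 0, "jaw": 15},
])

```text
time_s: 32.5
tcp_pos: [0.6489, 0.1381, 0.002]
eef_rot: [0.0, 0.999, 0.044, 0.006]
contact_force: [15.5, -4.3, 1.3]
gripper_width: 0.026
finger_force: 18.1
```

>>> apply_moves([
  {"slide": [0, 0, 3], "spin": 0, "jaw": 15},
  {"slide": [0, 0, 5], "spin": 0, "jaw": 15},
  {"slide": [0, 0, 5], "spin": 0, "jaw": 15},
])

```text
time_s: 32.75
tcp_pos: [0.6481, 0.138, -0.0037]
eef_rot: [0.0, 0.999, 0.044, 0.006]
contact_force: [13.7, -6.4, 0.2]
gripper_width: 0.026
finger_force: 18.1
```

>>> apply_moves([
  {"slide": [3, 0, 2], "spin": 0, "jaw": 15},
  {"slide": [3, 0, 4], "spin": 0, "jaw": 15},
  {"slide": [3, 0, 4], "spin": 0, "jaw": 15},
])

```text
time_s: 33.0
tcp_pos: [0.6484, 0.1381, -0.007]
eef_rot: [0.0, 0.999, 0.044, 0.003]
contact_force: [2.1, -10.0, 15.6]
gripper_width: 0.0259
finger_force: 18.0
```

```bash
python3 -c "
from h import *
rep()
for c in('scene','side','wrist'):
    im=grab_frame(c)
    for n in('lever_pivot','lever_grip'):
        r=spot_point(n,c)[:1];print(c,n,[(np.round(q['location'],4).tolist(),round(q['score'],2)) for q in r])
"
```

```text
33.0 tcp [ 0.6484  0.1381 -0.007 ] w 0.0259 F [  2.1 -10.   15.6] T [-1.698 -0.488 -0.194] j6 1.6923 tau6 -0.187 ff 18.0
scene lever_pivot [([0.5531, 0.1305, 0.0468], 0.65)]
scene lever_grip [([0.6433, 0.1357, 0.0478], 0.58)]
side lever_pivot [([0.4402, -0.139, -0.0026], 0.61)]
side lever_grip [([0.6496, 0.1382, 0.0505], 0.44)]
wrist lever_pivot [([0.552, 0.1326, 0.0484], 0.69)]
wrist lever_grip [([0.6436, 0.138, 0.0504], 0.77)]
```

>>> apply_moves([
  {"slide": [0, 0, 2], "spin": 0, "jaw": 15},
  {"slide": [0, 0, 2], "spin": 0, "jaw": 15},
])

```text
time_s: 33.62
tcp_pos: [0.6485, 0.1381, -0.0086]
eef_rot: [0.0, 0.999, 0.044, 0.003]
contact_force: [0.7, -9.5, 15.8]
gripper_width: 0.0263
finger_force: 18.0
```

>>> apply_moves([
  {"slide": [0, 0, 0], "spin": 0, "jaw": 60},
  {"slide": [0, 0, 0], "spin": 0, "jaw": 60},
  {"slide": [0, 0, 0], "spin": 0, "jaw": 60},
  {"slide": [0, 0, 0], "spin": 0, "jaw": 60},
  {"slide": [0, 0, 0], "spin": 0, "jaw": 60},
])

```text
time_s: 34.03
tcp_pos: [0.6444, 0.139, -0.012]
eef_rot: [-0.0, 0.999, 0.044, -0.0]
contact_force: [0.6, -0.4, 0.3]
gripper_width: 0.0571
finger_force: 0.0
```

>>> apply_moves([
  {"slide": [0, 0, -20], "spin": 0, "jaw": 60},
  {"slide": [0, 0, -55], "spin": 0, "jaw": 60},
  {"slide": [0, 0, -95], "spin": 0, "jaw": 0},
  {"slide": [0, 0, -120], "spin": 0, "jaw": 0},
  {"slide": [0, 0, -120], "spin": 0, "jaw": 0},
])

```text
time_s: 34.45
tcp_pos: [0.6484, 0.1398, 0.1145]
eef_rot: [-0.001, 0.999, 0.044, 0.004]
contact_force: [0.3, 0.0, 0.7]
gripper_width: 0.0421
finger_force: 0.0
```

```bash
python3 -c "
from h import *
rep()
for c in('scene','side','wrist'):
    im=grab_frame(c)
    if c=='wrist': cv2.imwrite('pics/end.png',im[:,:,::-1])
    for n in('lever_pivot','lever_grip','tail_tip','tube_end','head_face','carton','case','fibre','tape'):
        r=spot_point(n,c)[:1];print(c,n,[(np.round(q['location'],4).tolist(),round(q['score'],2)) for q in r])
"
```

```text
34.45 tcp [0.6484 0.1398 0.1145] w 0.0421 F [0.3 0.  0.7] T [ 0.101  0.095 -0.027] j6 1.6921 tau6 0.0 ff 0.0
scene lever_pivot [([0.5504, 0.1298, 0.0507], 0.89)]
scene lever_grip [([0.6404, 0.1354, 0.0468], 0.75)]
scene tail_tip [([0.5118, 0.1893, 0.0568], 0.9)]
scene tube_end [([0.4999, 0.3473, 0.056], 0.82)]
scene head_face [([0.4998, 0.3446, 0.0589], 0.8)]
scene carton [([0.7627, -0.0068, -0.0043], 0.73)]
scene case [([0.777, 0.1575, 0.0002], 0.7)]
scene fibre [([0.4371, -0.1366, 0.0021], 0.82)]
scene tape [([0.6788, -0.1146, -0.0005], 0.67)]
side lever_pivot [([0.5031, 0.3459, 0.0539], 0.62)]
side lever_grip [([0.653, 0.1393, 0.0485], 0.61)]
side tail_tip []
side tube_end [([0.5035, 0.3483, 0.0565], 0.5)]
side head_face [([0.497, 0.3441, 0.0542], 0.92)]
side carton [([0.7644, -0.0096, 0.0005], 0.76)]
side case [([0.7743, 0.1574, -0.0022], 0.66)]
side fibre [([0.4406, -0.1384, -0.0048], 0.73)]
side tape [([0.6791, -0.1099, -0.0005], 0.72)]
wrist lever_pivot [([0.7618, -0.0086, 0.0016], 0.67)]
wrist lever_grip [([0.6443, 0.1367, 0.0558], 0.98)]
wrist tail_tip []
wrist tube_end [([0.5033, 0.3444, 0.051], 0.8)]
wrist head_face [([0.4997, 0.3439, 0.05], 0.76)]
wrist carton [([0.7602, -0.0071, -0.001], 0.77)]
wrist case [([0.7729, 0.1559, 0.0029], 0.95)]
wrist fibre [([0.5043, 0.2669, 0.0392], 0.71)]
wrist tape [([0.6805, -0.1088, -0.0008], 0.81)]
```

View pics/end.png

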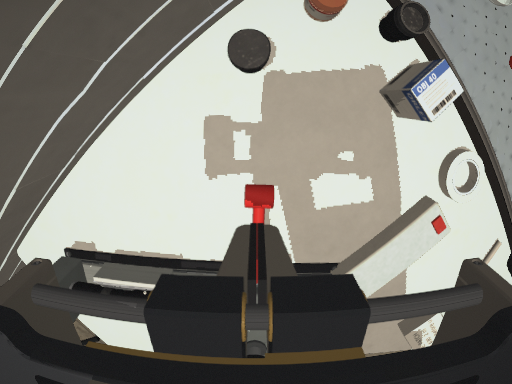

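>>> apply_moves([
  {"slide": [-3, 0, 20], "spin": 0, "jaw": 0},
  {"slide": [-3, 0, 40], "spin": 0, "jaw": 0},
  {"slide": [-3, 0, 55], "spin": 0, "jaw": 0},
  {"slide": [-3, 0, 60], "spin": 0, "jaw": 0},
  {"slide": [-3, 0, 64], "spin": 0, "jaw": 0},
])

```text
time_s: 36.37
tcp_pos: [0.6413, 0.1385, 0.0436]
eef_rot: [0.0, 0.999, 0.044, -0.001]
contact_force: [0.2, -0.4, 1.1]
gripper_width: 0.0002
finger_force: 0.0
```

>>> apply_moves([
  {"slide": [0, 0, 4], "spin": 0, "jaw": 0},
  {"slide": [0, 0, 7], "spin": 0, "jaw": 0},
  {"slide": [0, 0, 10], "spin": 0, "jaw": 0},
])

```text
time_s: 36.62
tcp_pos: [0.6424, 0.1387, 0.0349]
eef_rot: [-0.0, 0.999, 0.044, 0.001]
contact_force: [-0.6, -0.3, -0.0]
gripper_width: 0.0005
finger_force: 0.0
```

>>> apply_moves([
  {"slide": [0, 0, 3], "spin": 0, "jaw": 0},
  {"slide": [0, 0, 6], "spin": 0, "jaw": 0},
])

```text
time_s: 36.78
tcp_pos: [0.6433, 0.1389, 0.0311]
eef_rot: [-0.0, 0.999, 0.044, 0.001]
contact_force: [-9.2, -1.4, 36.1]
gripper_width: 0.0004
finger_force: 18.3
```

>>> apply_moves([
  {"slide": [0, 0, -4], "spin": 0, "jaw": 0},
  {"slide": [0, 0, -30], "spin": 0, "jaw": 0},
  {"slide": [0, 0, -70], "spin": 0, "jaw": 0},
  {"slide": [0, 0, -110], "spin": 0, "jaw": 0},
  {"slide": [0, 0, -120], "spin": 0, "jaw": 0},
])

```text
time_s: 37.2
tcp_pos: [0.6453, 0.1394, 0.1554]
eef_rot: [-0.001, 0.999, 0.044, 0.005]
contact_force: [1.1, 0.2, -0.8]
gripper_width: 0.0005
finger_force: 0.0
```

>>> apply_moves([
  {"slide": [0, 0, 0], "spin": 0, "jaw": 0},
  {"slide": [0, 0, 0], "spin": 0, "jaw": 0},
  {"slide": [0, 0, 0], "spin": 0, "jaw": 0},
])

```text
time_s: 37.45
tcp_pos: [0.6407, 0.1384, 0.1468]
eef_rot: [0.0, 0.999, 0.044, -0.001]
contact_force: [0.5, -0.0, -1.4]
gripper_width: 0.0003
finger_force: 0.0
```

```bash
python3 -c "
from h import *
rep()
for c in('scene','side'):
    grab_frame(c)
    for n in('lever_pivot','lever_grip','tail_tip'):
        print(c,n,[(np.round(q['location'],4).tolist(),round(q['score'],2)) for q in spot_point(n,c)[:1]])
print(job.sign_off())
"
```

```text
37.45 tcp [0.6407 0.1384 0.1468] w 0.0003 F [ 0.5 -0.  -1.4] T [ 0.008  0.092 -0.073] j6 1.6926 tau6 0.0 ff 0.0
scene lever_pivot [([0.5505, 0.1289, 0.0509], 0.69)]
scene lever_grip [([0.6434, 0.1376, 0.0478], 0.74)]
scene tail_tip [([0.5133, 0.1887, 0.0547], 0.62)]
side lever_pivot [([0.556, 0.129, 0.0502], 0.81)]
side lever_grip [([0.6511, 0.1408, 0.0494], 0.55)]
side tail_tip [([0.5141, 0.1911, 0.0527], 0.88)]
the job is handed in; nothing more can be done
None
```

The job is handed in at about 38 s: lever opened to its stop, tailstock pushed firmly home against the tube, nut backed off about 1 rad from first touch, and lever pressed down to its closed stop. The last camera checks showed the bystanders where they started, but sign-off returned no verdict.

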